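# Hang the shade paddle on the display carousel

## Task

Turn the hook carousel so that its empty hook faces front, over the yellow mark on its base. Then take the magenta shade paddle out of the wooden holder, thread its window over that hook and slide it back until you feel it press on the soft rubber stop, and let it hang there, resting down on the hook, fully back against the stop, and let go. Work gently, never forcing the paddle or the carousel, and leave everything else where it is.

Things in the scene. Friction and masses are not known exactly. Their poses are not given: they have to be found in the camera images.
- stand: The carousel's round dark steel base, 230 mm across, fixed to the table; origin at the centre of its underside, on the carousel's vertical axis. Its own -x direction is the front, marked by a yellow bar on the base. On it turns a post with four level hooks 90 degrees apart; one hook is empty.
- post_top (a point): Top of the black ball (30 mm) on the carousel's turning steel post (24 mm thick), on the axis, 233 mm above the table. The other three hooks already carry paddles (purple, orange, grey; same size as the magenta one, fixed to the carousel, square to their hooks, 83 to 104 mm from the axis, tops 203 mm above the table).
- rotor (a joint): Angle of the carousel, rad, counter-clockwise positive from above. 0 = empty hook points to the front (the base's -x). Starts between 0.8 and 1.5, so turn it clockwise. Friction about 0.2 N m; it stays where it is left. Pushing sideways on the empty hook with closed fingertips, about 130 mm from the axis, takes about 2 N.
- hook (a point): Point on the centre line of the empty hook's level steel bar (8 mm thick), 155 mm from the carousel's axis, 190 mm above the table. Here the bar turns up: its round tip rises to 14 mm above the centre line and ends 11 mm farther out (from its end the hook is 8 mm wide, 18 mm high). x axis: level along the hook INWARD to the carousel's axis; z up; y sideways.
- stop_zone (a point): Middle of the zone on the empty hook's bar, 60 mm inward of point hook, where its stop sits: a black rubber disc (buffer, 27 mm across, 6 mm thick) before a brass clamp ring. The disc's outer face is anywhere from 16 mm outward to 16 mm inward of this point; where is not measured and must be felt. The rubber yields 1 mm per 3 N and is hard after 3 mm.
- paddle_mid (a point): Centre (half-way up) of the magenta shade paddle: upright white plate, upper part magenta, 8 mm thick (x axis), 110 mm wide (y), 95 mm high (z up), 0.1 kg. It stands in one of the holder's two slots. Its top edge is 47.5 mm above this point. Pinch it from above across its thickness, near the top edge, 35 mm to one side of the window, so that the fingers clear the hook.
- paddle_window (a point): Centre of the magenta paddle's hang window, a through-hole 14 mm wide (y), 26 mm high (z), on the paddle's middle line, 25.5 mm above paddle_mid; its top edge is 9 mm below the paddle's top. To pass the hook tip this point should be about 5 mm above the bar's centre line; hanging, it is 9 mm below it (window's top edge resting on the bar).
- holder: Fixed wooden holder, 170 x 130 mm, floor 12 mm thick; origin under its centre. Two slots along its y axis, 11 mm wide, between walls whose tops are 40 mm above the table, centred 40 mm to either side of the origin along its x axis. One holds the magenta paddle, the other the teal one.
- paddle_teal_mid (a point): Centre of the teal paddle, same size, standing in the other slot, 80 mm away. Leave it alone.
- polish_red: Small red nail-polish bottle, 30 mm across, 74 mm high; origin under its centre. Leave it alone.
- polish_pink: Small pink nail-polish bottle, 30 mm across, 74 mm high; origin under its centre. Leave it alone.
- cream_jar: White cream jar, 56 mm across, 45 mm high; origin under its centre. Leave it alone.
- carton_pink: Pink carton, 60 x 90 x 50 mm high; origin under its centre. Leave it alone.
- lotion: White lotion bottle, 48 mm across, 130 mm high; origin under its centre. Leave it alone.
- black_mug: Black mug, 76 mm across, 85 mm high; origin under its centre. Leave it alone.

How it is judged (in metres and radians):
On the way, in this order (a step that is already met when the one before it is completed fails the run):
1. the empty hook has been turned to the front and stands still (within 0.15 rad) (value of joint rotor between -0.15 and 0.15 rad and velocity of joint rotor between -0.1 and 0.1 rad/s), for 0.2 s.
2. the magenta paddle, threaded on the hook, is pressed against the rubber stop with at least 1.5 N for 0.1 s (contact force between paddle and buffer_c0 above 1.5 N and x of paddle_window in the frame of hook above 0.03 m), for 0.1 s.
At the end, for the whole second after the job is handed in: The magenta paddle hangs by its window on the empty hook, upright within 0.25 rad and at rest, its back within about 4 mm of the rubber stop, the window's top edge resting on the bar; the carousel still faces front within 0.25 rad; everything is released (value of joint rotor between -0.25 and 0.25 rad and horizontal distance between paddle_window and buffer_c0 below 0.0115 m and z of paddle_window in the frame of hook between -0.014 and -0.004 m and y of paddle_window in the frame of hook between -0.007 and 0.007 m and angle between paddle_window's own z axis and vertical below 0.25 rad and linear speed of paddle below 0.03 m/s and angular speed of paddle below 0.5 rad/s); the robot touches nothing.
It fails at once if the paddle is forced: more than 20 N between the magenta paddle and the carousel (contact force between paddle and stand above 20 N).
It fails at once if the carousel is forced: more than 20 N between the robot and the carousel (contact force between any of the fingers, the arm and stand above 20 N).
It fails at once if one of the other things (teal paddle, bottles, jar, carton, mug) is moved by more than 30 mm (distance of any of paddle_teal_mid, polish_red, polish_pink, cream_jar, carton_pink, lotion, black_mug from where it was at the start of the episode above 0.03 m).
It also fails if it takes over 72 s, if anything falls off the work surface, if the arm or the gripper's body presses on something with over 40 N, if the wrist force passes 120 N, or if a joint passes its speed limit or range.

## Robot

A 7-joint arm with a two-finger parallel gripper is mounted at the origin on the work surface. World frame = base frame: x ahead of the robot, y to its left, z up, the work surface at z = 0. Lengths are in m, angles in degrees, forces in N, time in s.
With the tool pointing down it reaches from about 0.35 to 0.9 m from the base axis. Payload 8.1 kg.
Tool frame: the origin (TCP) lies midway between the tips of the shut fingers; the grasp point (between the pads) lies behind it (bot.grip_point_offset is the z of the grasp point in the tool frame, in m); z points along the fingers, y is the direction in which the jaws open and shut (so a half turn about z gives the same grasp; the last joint's range is limited). The gripper opens to 85 mm and grips with 20 to 120 N. Pads are 22 mm wide; open, the fingers measure 114 mm over their backs; the gripper's body (76 mm by 85 mm) begins 54 mm behind the grasp point. The pads swing forward as they close: fully open they stand 13 mm farther back than shut.
Start: joints at [-77.899, 24.895, 1.432, 90.138, -0.665, 64.973, -4.303], TCP at [0.193, 0.594, 0.193] pointing down, gripper open.
Joint ranges: [-149.89, 149.89], [-25.12, 119.58], [-72.63, 75.52], [4.76, 147.25], [-75.54, 255.54], [6.69, 114.76], [-157.13, 157.13]. Speed limits (degrees/s): [127.2, 127.2, 172.46, 172.46, 180, 180, 180].

## Interface

Orientations are given as a 3x3 rotation matrix whose columns are the frame's x, y, z axes.
In Python, from workcell import readout, viewer, job, bot gives the robot as it stands. The module is installed in compiled form; this text tells all that it offers.
- The arm moves only by the tool carry_out, never from a script. Its argument "plan" is a list of rows, each a list of 7 numbers: the shift along the tool's x, y, z in cm, then the turn, a rotation vector about the tool's x, y, z in rad, then the gripper's target within -1 to 1 (shut at 1, half-way at 0, fully open at -1). A call has 1 to 20 rows; each row is the pose to reach, as a shift and turn from the pose commanded when the call began, along the tool's axes at that moment; what a row does not reach only later rows make up. A row lasts 1/12 s, in which the tool goes at most 41.7 mm and 7.16 degrees, less where a joint would pass 70% of its speed; a pose out of reach is approached as far as the arm can. A call with a gripper value outside its range is refused whole. The fingers move at their own pace and stop on an object; "grip_force" is the grip in N (left out, the last holds). Time passes only in rows, so rows that repeat a pose let the fingers close. It gives the time, the measured TCP pose, the force and the opening at its end, in the units of the state.
- readout.state(): the state, without advancing time (a new reading comes with each control period).
- viewer.camera(name): name is "side" or "top" or "wrist"; returns (picture, depth): 384x512x3 uint8, blue, green, red; 384x512 float32, m along the optical axis (not along the pixel's ray), 0 where there is no reading.
- viewer.get_calibration(name): a dict with "fov_y" (degrees; the focal length in pixels is half the picture's height over the tangent of half this angle, whatever the lens; pixels are square), "cx", "cy" (the principal point, pixels), "view" (4x4, takes a point from world to camera coordinates); the wrist camera has in their place "mount" (4x4, takes a point from camera to tool coordinates, whose origin is the TCP and whose axes are the flange's). Camera axes: x right, y down, z forward; pixel columns grow to the right and rows downward; lengths in m; the calibration is good to about 2 mm. The wrist camera is an equidistant fisheye: a pixel r from the principal point sees the ray r / f radians off the axis. A picture is of the moment at which its call begins: read the wrist's pose just before it. get_calibration takes no time and is no camera call.
- job.job_done(): hands the job in, once; it reports no verdict.
The state is a dict: "time_s": time; "joint_positions": joint angles; "joint_vel": joint speeds; "tau": joint torques, N m; "position": TCP position; "tool_rot": TCP orientation; "contact_force": force on the tool from outside, world axes, zero at the start; "ft_torque": the same for the moment, N m; "gripper_width": finger opening in m.
Only numpy, scipy, OpenCV 4.12 (cv2) and the standard library are available. Lean on these libraries where they do the work, as an engineer would, in place of code of your own. Each camera call takes 0.05 s, during which the arm holds its last target.

## Working session

There is one attempt and no reset: what is moved stays moved. The work goes in short steps, Python scripts to look and compute and a tool call to move; the robot and the scene stay as the last step left them, time stands still between calls to the robot, and variables do not carry over. Pictures are saved under pics/ and viewed, and the job is handed in when it is done.

Besides the shell and the picture viewer there is one more tool, called after "Request:" as name(argument=value, ...) on one line, values as JSON. carry_out: Moves the arm, as the interface text tells. Its arguments: {"type":"object","properties":{"plan":{"type":"array","items":{"type":"array","items":{"type":"number"}}},"grip_force":{"type":"number"}},"required":["plan"]}

```bash
mkdir -p pics
python3 - <<'E'
from workcell import readout, viewer, job, bot
import cv2,numpy as np
s=readout.state();print(s); print(bot.grip_point_offset)
for n in ["side","top","wrist"]:
    im,d=viewer.camera(n);cv2.imwrite(f"pics/{n}0.png",im);np.save(f"pics/{n}0.npy",d)
    print(n,viewer.get_calibration(n))
E
```

```text
{'time_s': 0.0, 'joint_positions': array([-77.89858882,  24.93776377,   1.43033545,  90.19012101,
        -0.66655637,  64.97323631,  -4.30220516]), 'joint_vel': array([ 0.03271209,  0.02874588, -0.03747955,  0.08646876, -0.06475383,
        0.0215191 ,  0.06424835]), 'tau': array([-9.33824012e-04, -6.70458770e+01,  1.02487274e+00, -3.16241956e+01,
        1.55032065e-02,  1.21697332e-02, -3.68526730e-05]), 'position': array([0.19279241, 0.59391243, 0.1917048 ]), 'tool_rot': array([[-9.51144879e-01,  3.08744661e-01, -3.91388065e-04],
       [ 3.08744889e-01,  9.51143587e-01, -1.57181986e-03],
       [-1.13024743e-04, -1.61586748e-03, -9.99998688e-01]]), 'contact_force': array([-0.42402557,  0.29156055, -0.58911879]), 'ft_torque': array([ 0.0271215 , -0.02598228,  0.00032224]), 'gripper_width': 0.08510823388231889}
-0.0187
side {'fov_y': 48.61246106093711, 'cx': 262.72523514362484, 'cy': 198.84219256358017, 'view': array([[-0.96546824, -0.26049761, -0.00347429,  0.53761031],
       [-0.19750753,  0.74057777, -0.64228914,  0.22603702],
       [ 0.16988777, -0.61942357, -0.76645456,  1.19619623],
       [ 0.        ,  0.        ,  0.        ,  1.        ]])}
top {'fov_y': 45.80285184865101, 'cx': 266.15704403450053, 'cy': 198.39261860204775, 'view': array([[ 0.00264976, -0.99998109,  0.00554928, -0.02160258],
       [-0.9913853 , -0.00335359, -0.13093489,  0.57171255],
       [ 0.13095103, -0.00515453, -0.99137544,  1.37697884],
       [ 0.        ,  0.        ,  0.        ,  1.        ]])}
wrist {'fov_y': 65.70646984690485, 'cx': 256.94971616537066, 'cy': 192.54031059370638, 'mount': array([[-1.12498678e-03, -9.60805674e-01, -2.77220476e-01,
         7.02267522e-02],
       [ 9.99998884e-01, -8.08493245e-04, -1.25597011e-03,
         7.70874530e-04],
       [ 9.82612323e-04, -2.77221579e-01,  9.60805511e-01,
        -1.81031887e-01],
       [ 0.00000000e+00,  0.00000000e+00,  0.00000000e+00,
         1.00000000e+00]])}
```

View pics/side0.png

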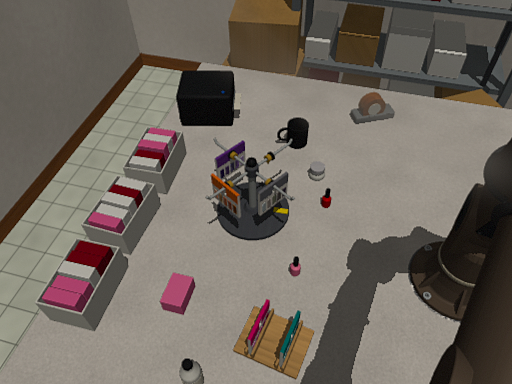

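View pics/top0.png

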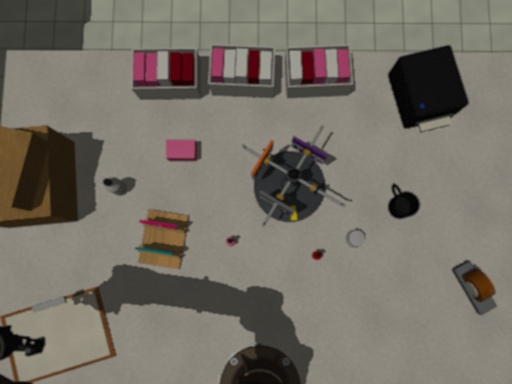

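View pics/wrist0.png

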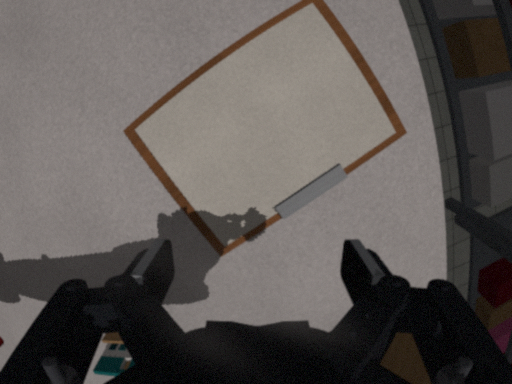

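```bash
cat > h.py <<'E'
from workcell import readout, viewer, job, bot
import cv2,numpy as np
def K(c):
    f=192/np.tan(np.radians(c['fov_y'])/2);return f,c['cx'],c['cy']
def ray(n,u,v):
    c=viewer.get_calibration(n);f,cx,cy=K(c);V=c['view'];R=V[:3,:3]
    o=-R.T@V[:3,3];d=R.T@np.array([(u-cx)/f,(v-cy)/f,1]);return o,d
def onz(n,u,v,z):
    o,d=ray(n,u,v);return o+d*(z-o[2])/d[2]
def cloud(n,D):
    c=viewer.get_calibration(n);f,cx,cy=K(c);V=c['view'];R=V[:3,:3]
    v,u=np.mgrid[:D.shape[0],:D.shape[1]]
    P=np.stack([(u-cx)/f*D,(v-cy)/f*D,D],-1);return (P-V[:3,3])@R
def proj(n,p):
    c=viewer.get_calibration(n);f,cx,cy=K(c);V=c['view'];q=V[:3,:3]@np.asarray(p)+V[:3,3];return f*q[0]/q[2]+cx,f*q[1]/q[2]+cy
E
python3 - <<'E'
from h import *
im=cv2.imread('pics/top0.png');D=np.load('pics/top0.npy')
cv2.imwrite('pics/topz.png',cv2.resize(im[110:240,225:365],None,fx=4,fy=4,interpolation=cv2.INTER_CUBIC))
cv2.imwrite('pics/topz2.png',cv2.resize(im[190:280,120:260],None,fx=5,fy=5,interpolation=cv2.INTER_CUBIC))
s=cv2.imread('pics/side0.png')
cv2.imwrite('pics/sidez.png',cv2.resize(s[120:245,190:310],None,fx=4,fy=4,interpolation=cv2.INTER_CUBIC))
E
```

```text
(no output)
```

View pics/topz.png

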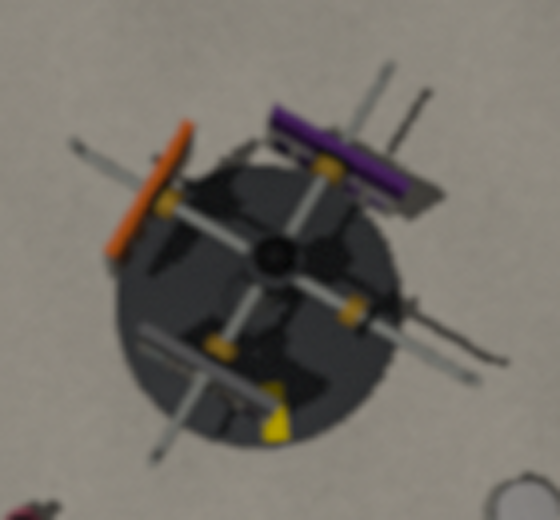

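View pics/topz2.png

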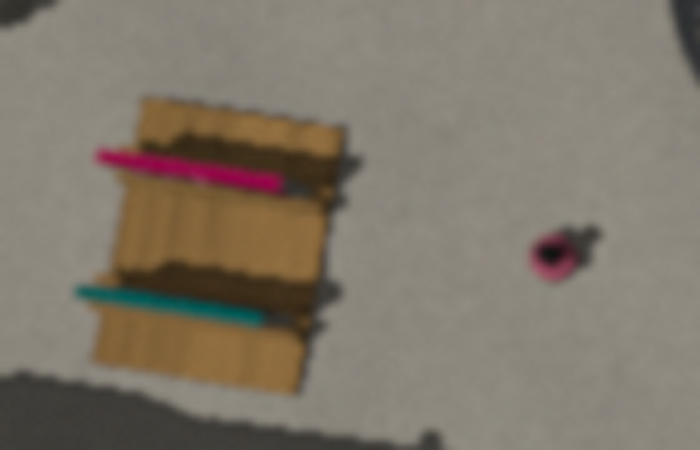

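View pics/sidez.png

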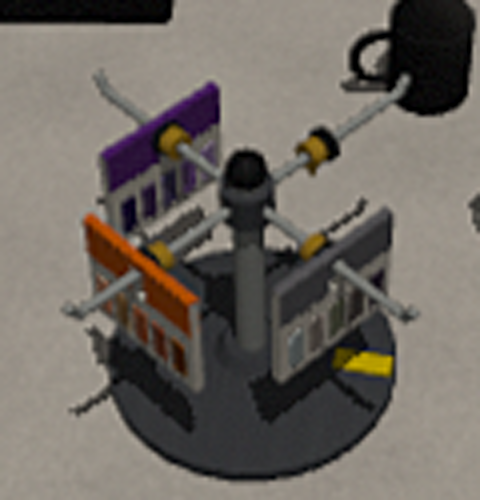

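Run:
```python
from h import *
im=cv2.imread('pics/top0.png');D=np.load('pics/top0.npy')
z=lambda x,y,z:onz('top',225+(x+.5)/4-.5,110+(y+.5)/4-.5,z)
top=z(277,253,.233);print('ball',top)
tip=z(477,380,.204);print('tip',tip)
for q in [(390,65),(75,145),(155,460)]: print('tips',z(*q,.204))
hsv=cv2.cvtColor(im,cv2.COLOR_BGR2HSV)
# base circle
P=cloud('top',D)
m=(P[...,2]>.003)&(P[...,2]<.04)&(np.hypot(P[...,0]-top[0],P[...,1]-top[1])<.16)&(im.max(2)<70)
print('base z med',np.median(P[m][:,2]))
m2=cv2.inRange(hsv,(22,150,80),(35,255,255))
print(np.unique(np.argwhere(m2)[:,0]))
ys,xs=np.nonzero(m2);k=ys>190
for u,v in [(xs[k].mean(),ys[k].mean())]: 
  y=onz('top',u,v,.016);print('yellow',u,v,y,'fr ang',np.degrees(np.arctan2(*(y-top)[[1,0]])))
d=tip-top;print('hook ang',np.degrees(np.arctan2(d[1],d[0])),np.hypot(*d[:2]))
# base by dark disc outline
k=(np.hypot(P[...,0]-top[0],P[...,1]-top[1])<.15)&(P[...,2]<.03)&(P[...,2]>.006)
ys,xs=np.nonzero(k);pts=np.array([onz('top',u,v,np.median(P[k][:,2])) for u,v in zip(xs,ys)])
c,r=cv2.minEnclosingCircle(pts[:,:2].astype(np.float32));print('base',c,r,np.median(P[k][:,2]))
# magenta / teal
for nm,lo,hi in [('mag',(160,150,80),(176,255,255)),('teal',(80,100,60),(100,255,255))]:
  m=cv2.inRange(hsv,lo,hi);m[:190]=0;m[:,:120]=0;m[:,225:]=0
  ys,xs=np.nonzero(m);print(nm,len(xs));Q=P[m>0]; print(Q.min(0),Q.max(0))
  Q=np.array([onz('top',u,v,.107) for u,v in zip(xs,ys)])
  (c,sz,a)=cv2.minAreaRect(Q[:,:2].astype(np.float32)*1000);print(c,sz,a)
```

```text
ball [ 0.61571787 -0.09351589  0.233     ]
tip [ 0.5332914  -0.23208601  0.204     ]
tips [ 0.75546383 -0.17542641  0.204     ]
tips [0.69712137 0.04482674 0.204     ]
tips [ 0.47773916 -0.01163078  0.204     ]
base z med 0.01506959271772583
[149 150 158 159 160 161 197 198 207 208 211 212 213 214 215 216 217 218
 219 220]
yellow 293.2291666666667 215.0 [ 0.52221538 -0.10531282  0.016     ] fr ang -172.80915606402675
hook ang -120.745697425135 0.16123214059817234Traceback (most recent call last):
  File "<stdin>", line 20, in <module>
  File "h.py", line 9, in onz
    o,d=ray(n,u,v);return o+d*(z-o[2])/d[2]
        ~~~^^^^^^^
  File "h.py", line 6, in ray
    c=viewer.get_calibration(n);f,cx,cy=K(c);V=c['view'];R=V[:3,:3]
ValueError: time passes only in moves, steps and waits
```

```bash
python3 - <<'E'
import re
s=open('h.py').read()
s=s.replace("viewer.get_calibration(n)","cal(n)")
s+='''
import pickle,os
def cal(n):
    return pickle.load(open('cal.pkl','rb'))[n]
'''
open('h.py','w').write(s)
from workcell import viewer
import pickle
pickle.dump({n:viewer.get_calibration(n) for n in ['side','top','wrist']},open('cal.pkl','wb'))
E
python3 - <<'E'
from h import *
im=cv2.imread('pics/top0.png');D=np.load('pics/top0.npy')
hsv=cv2.cvtColor(im,cv2.COLOR_BGR2HSV);P=cloud('top',D)
top=np.array([.6158,-.0936])
k=(np.hypot(P[...,0]-top[0],P[...,1]-top[1])<.15)&(P[...,2]<.03)&(P[...,2]>.008)
ys,xs=np.nonzero(k);print(len(xs));pts=np.array([onz('top',u,v,np.median(P[k][:,2])) for u,v in zip(xs,ys)])
c,r=cv2.minEnclosingCircle(pts[:,:2].astype(np.float32));print('base',c,r,np.median(P[k][:,2]))
m2=cv2.inRange(hsv,(22,100,40),(35,255,255));m2[:195]=0
ys,xs=np.nonzero(m2)
Q=np.array([onz('top',u,v,.016) for u,v in zip(xs,ys)]);print(len(Q))
print('yel',Q[:,:2].mean(0),cv2.minAreaRect(Q[:,:2].astype(np.float32)*1000))
for nm,lo,hi in [('mag',(160,150,80),(176,255,255)),('teal',(80,100,60),(100,255,255))]:
  m=cv2.inRange(hsv,lo,hi);m[:190]=0;m[:,:120]=0;m[:,225:]=0
  m=cv2.morphologyEx(m,cv2.MORPH_OPEN,np.ones((2,2),np.uint8))
  ys,xs=np.nonzero(m);print(nm,len(xs));Q=P[m>0]; print(np.percentile(Q[:,2],[5,50,95]))
  Q=np.array([onz('top',u,v,.107) for u,v in zip(xs,ys)])
  print(cv2.minAreaRect(Q[:,:2].astype(np.float32)*1000))
for nm,lo,hi in [('wood',(8,70,60),(20,255,255))]:
  m=cv2.inRange(hsv,lo,hi);m[:200]=0;m[:,:130]=0;m[:,200:]=0
  ys,xs=np.nonzero(m);Q=np.array([onz('top',u,v,.03) for u,v in zip(xs,ys)]);print(cv2.minAreaRect(Q[:,:2].astype(np.float32)*1000))
E
```

```text
2976
base (0.6071165204048157, -0.08694975078105927) 0.124984011054039 0.014993917567707758
87
yel [ 0.52776344 -0.10588195] ((546.025634765625, -95.58598327636719), (87.20719146728516, 31.987808227539062), 25.245399475097656)
mag 125
[0.04095585 0.1060634  0.1112016 ]
((484.1073913574219, 291.6523132324219), (101.07389068603516, 11.046878814697266), 80.74161529541016)
teal 92
[0.10046197 0.10645125 0.11227229]
((406.0849304199219, 301.7341003417969), (97.96708679199219, 8.040420532226562), 80.79460906982422)
((447.24810791015625, 299.86920166015625), (135.91445922851562, 168.814208984375), 81.43090057373047)
```

```bash
cat >> h.py <<'E'
def row(cur,tgt):
    # cur,tgt: (x,y,z,psi deg) tool pointing down; psi = heading of tool x
    p=np.radians(cur[3]);R=np.array([[np.cos(p),np.sin(p),0],[np.sin(p),-np.cos(p),0],[0,0,-1]])
    d=R.T@(np.array(tgt[:3])-np.array(cur[:3]))*100
    return np.round(d,2).tolist()+[0,0,round(float(np.radians(cur[3]-tgt[3])),3)]
E
python3 - <<'E'
from h import *
im=cv2.imread('pics/side0.png');hsv=cv2.cvtColor(im,cv2.COLOR_BGR2HSV);D=np.load('pics/side0.npy');P=cloud('side',D)
m=cv2.inRange(hsv,(22,120,60),(35,255,255))
n,l,st,c=cv2.connectedComponentsWithStats(m)
for i in range(1,n):
  if st[i,4]>5: print(st[i],c[i],onz('side',*c[i],.016))
# side view: hook tip pixel and ball
z=lambda x,y,zz:onz('side',190+(x+.5)/4-.5,120+(y+.5)/4-.5,zz)
print('tip',z(404,82,.200),'ball',z(245,160,.228))
for nm,lo,hi in [('mag',(160,150,80),(176,255,255)),('teal',(80,100,60),(100,255,255))]:
  mm=cv2.inRange(hsv,lo,hi);mm[:290]=0;mm[:,:240]=0;mm[:,320:]=0
  Q=P[mm>0];k=(Q[:,2]>.05)&(Q[:,2]<.12);Q=Q[k];print(nm,len(Q),Q.mean(0),np.percentile(Q,[2,98],axis=0).round(3).tolist());print(cv2.minAreaRect(Q[:,:2].astype(np.float32)*1000))
print(row((.193,.594,.193,162),(.193,.594,.30,162)), row((.193,.594,.193,162),(.593,-.223,.30,97)))
E
```

```text
[231 151   6   5  14] [233.57142857 153.14285714] [ 0.74725128 -0.31023117  0.016     ]
[227 182   6   5  12] [230.         184.08333333] [ 0.71413668 -0.16692137  0.016     ]
[273 207  16   7  77] [280.66233766 210.19480519] [ 0.52609323 -0.10282273  0.016     ]
tip [ 0.53096696 -0.22780506  0.2       ] ball [ 0.61465031 -0.09080661  0.228     ]
mag 202 [0.48532405 0.30425626 0.1047322 ] [[0.475, 0.253, 0.059], [0.496, 0.354, 0.111]]
((485.6515197753906, 301.8952331542969), (108.20967102050781, 10.333236694335938), 81.42239379882812)
teal 182 [0.40622714 0.31342285 0.10509873] [[0.396, 0.26, 0.056], [0.417, 0.363, 0.112]]
((406.2480773925781, 310.3390197753906), (108.79331970214844, 10.088388442993164), 81.34663391113281)
[0.0, 0.0, -10.7, 0, 0, 0.0] [-63.29, -65.34, -10.7, 0, 0, 1.134]
```

Request:
carry_out(plan=[[0,0,-4,0,0,0,1],[-2,-2,-8,0,0,0.1,1],[-4.5,-4.5,-10.7,0,0,0.2,1],[-7.3,-7.5,-10.7,0,0,0.3,1],[-10,-10.4,-10.7,0,0,0.4,1],[-12.8,-13.2,-10.7,0,0,0.5,1],[-15.6,-16.1,-10.7,0,0,0.6,1],[-18.4,-19,-10.7,0,0,0.7,1],[-21.2,-21.9,-10.7,0,0,0.8,1],[-24,-24.8,-10.7,0,0,0.9,1],[-26.8,-27.7,-10.7,0,0,1.0,1],[-29.6,-30.6,-10.7,0,0,1.1,1],[-32.4,-33.5,-10.7,0,0,1.134,1],[-35.2,-36.4,-10.7,0,0,1.134,1],[-38,-39.3,-10.7,0,0,1.134,1],[-40.8,-42.2,-10.7,0,0,1.134,1],[-43.6,-45,-10.7,0,0,1.134,1],[-46.4,-47.9,-10.7,0,0,1.134,1],[-49.2,-50.8,-10.7,0,0,1.134,1],[-51.5,-53.2,-10.7,0,0,1.134,1]], grip_force=30)

```text
time_s: 1.82
position: [0.5191, -0.0734, 0.2996]
tool_rot: [[-0.122, 0.993, 0.0], [0.993, 0.122, -0.0], [-0.001, 0.0, -1.0]]
contact_force: [0.1, 1.0, -0.4]
gripper_width: -0.0001
```

```bash
cat >> h.py <<'E'
def app(cur,r):
    p=np.radians(cur[3]);R=np.array([[np.cos(p),np.sin(p),0],[np.sin(p),-np.cos(p),0],[0,0,-1]])
    return (np.array(cur[:3])+R@np.array(r[:3])/100).round(5).tolist()+[float(cur[3]-np.degrees(r[5]))]
E
python3 - <<'E'
from h import *
c=app((.193,.594,.193,162.016),(-51.5,-53.2,-10.7,0,0,1.134));print(c)
print(row(c,(.593,-.226,.30,97)),row(c,(.593,-.226,.18,97)))
E
```

```text
[0.51858, -0.07101, 0.3, 97.04258603216465]
[-16.29, 5.49, 0.0, 0, 0, 0.001] [-16.29, 5.49, 12.0, 0, 0, 0.001]
```

Request:
carry_out(plan=[[-4,1.3,0,0,0,0,1],[-8,2.6,0,0,0,0,1],[-12,4,0,0,0,0,1],[-15,5,0,0,0,0,1],[-16.3,5.5,0,0,0,0,1],[-16.3,5.5,3,0,0,0,1],[-16.3,5.5,6,0,0,0,1],[-16.3,5.5,9,0,0,0,1],[-16.3,5.5,11,0,0,0,1],[-16.3,5.5,12,0,0,0,1],[-16.3,5.5,12,0,0,0,1]])

```text
time_s: 2.73
position: [0.5918, -0.2247, 0.1772]
tool_rot: [[-0.123, 0.992, -0.004], [0.992, 0.123, 0.001], [0.002, -0.004, -1.0]]
contact_force: [-0.6, -0.0, -0.4]
gripper_width: 0.0001
```

Run:
```python
from h import *
s=readout.state();print(s['position'],s['time_s'],s['contact_force'],s['joint_positions'])
im,d=viewer.camera('top');cv2.imwrite('pics/t1.png',cv2.resize(im[110:260,205:365],None,fx=4,fy=4,interpolation=cv2.INTER_CUBIC))
im,d=viewer.camera('wrist');cv2.imwrite('pics/w1.png',im)
# arc plan
cx,cy=.6158,-.0936
c=app((.51858,-.07101,.30,97.04),(-16.3,5.5,12,0,0,0));print(c)
for a in np.arange(-100,-172,-3): print(a,row(c,(cx+.132*np.cos(np.radians(a)),cy+.132*np.sin(np.radians(a)),.18,97.04))[:3])
```

```text
[ 0.59180682 -0.22469029  0.17715528] 2.7333 [-0.63671857 -0.00566305 -0.39323472] [-10.19389413  30.24594529  40.4690982   92.11991584 -20.97717156
  65.71583427  42.28881599]
[0.59314, -0.22604, 0.18, 97.04]
-100 [0.25, 0.0, 0.0]
-103 [0.47, -0.65, 0.0]
-106 [0.72, -1.29, 0.0]
-109 [1.01, -1.92, 0.0]
-112 [1.33, -2.54, 0.0]
-115 [1.68, -3.13, 0.0]
-118 [2.06, -3.71, 0.0]
-121 [2.47, -4.26, 0.0]
-124 [2.91, -4.79, 0.0]
-127 [3.38, -5.3, 0.0]
-130 [3.87, -5.79, 0.0]
-133 [4.39, -6.25, 0.0]
-136 [4.93, -6.68, 0.0]
-139 [5.49, -7.08, 0.0]
-142 [6.08, -7.45, 0.0]
-145 [6.68, -7.79, 0.0]
-148 [7.3, -8.1, 0.0]
-151 [7.93, -8.37, 0.0]
-154 [8.58, -8.61, 0.0]
-157 [9.24, -8.82, 0.0]
-160 [9.91, -8.99, 0.0]
-163 [10.58, -9.13, 0.0]
-166 [11.27, -9.23, 0.0]
-169 [11.95, -9.3, 0.0]
```

View pics/t1.png

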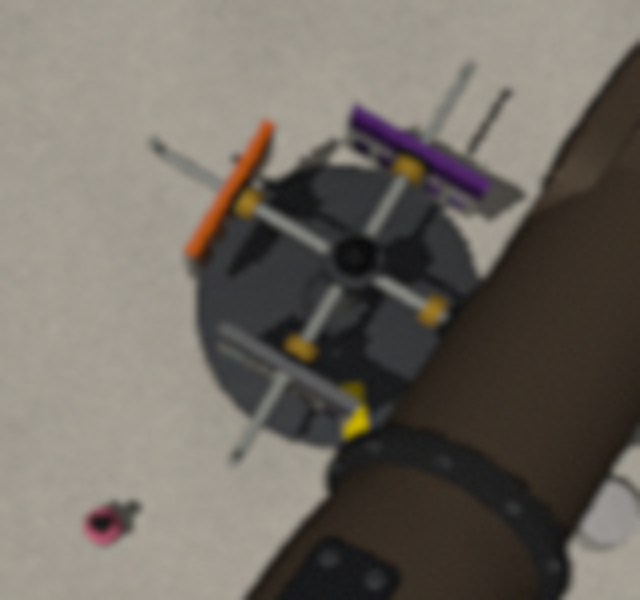

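View pics/w1.png

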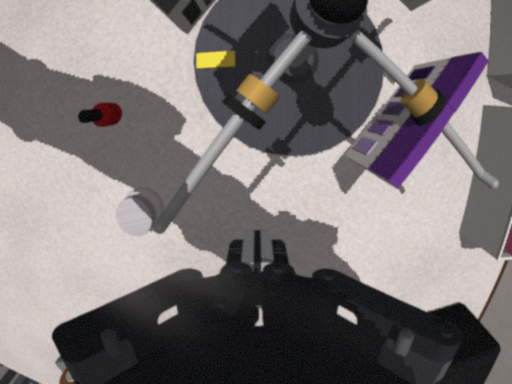

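Request:
carry_out(plan=[[0.4,-0.4,0,0,0,0,1],[0.6,-1.0,0,0,0,0,1],[0.72,-1.3,0,0,0,0,1],[0.86,-1.6,0,0,0,0,1],[1.0,-1.92,0,0,0,0,1],[1.12,-2.13,0,0,0,0,1],[1.23,-2.34,0,0,0,0,1],[1.33,-2.54,0,0,0,0,1],[1.5,-2.84,0,0,0,0,1],[1.68,-3.13,0,0,0,0,1],[1.87,-3.42,0,0,0,0,1],[2.06,-3.71,0,0,0,0,1],[2.26,-3.99,0,0,0,0,1],[2.47,-4.26,0,0,0,0,1],[2.69,-4.53,0,0,0,0,1],[2.91,-4.79,0,0,0,0,1],[3.14,-5.05,0,0,0,0,1],[3.38,-5.3,0,0,0,0,1],[3.62,-5.55,0,0,0,0,1],[3.87,-5.79,0,0,0,0,1]])

```text
time_s: 4.5
position: [0.5306, -0.194, 0.1795]
tool_rot: [[-0.123, 0.992, 0.0], [0.992, 0.123, 0.0], [0.0, 0.0, -1.0]]
contact_force: [0.4, -0.0, -0.5]
gripper_width: -0.0002
```

Run:
```python
from h import *
s=readout.state();print(s['position'],s['time_s'],s['contact_force'])
im,d=viewer.camera('wrist');cv2.imwrite('pics/w2.png',im)
cx,cy=.6158,-.0936
c=app((.59314,-.22604,.18,97.04),(3.87,-5.79,0,0,0,0));print(c)
for a in np.arange(-130,-172,-2): print(a,row(c,(cx+.132*np.cos(np.radians(a)),cy+.132*np.sin(np.radians(a)),.18,97.04))[:3])
```

```text
[ 0.53062496 -0.19404401  0.17952217] 4.5 [ 0.41496531 -0.00690323 -0.50352919]
[0.53093, -0.19473, 0.18, 97.04]
-130 [0.0, 0.0, 0.0]
-132 [0.34, -0.31, 0.0]
-134 [0.7, -0.6, 0.0]
-136 [1.06, -0.89, 0.0]
-138 [1.43, -1.16, 0.0]
-140 [1.82, -1.41, 0.0]
-142 [2.21, -1.66, 0.0]
-144 [2.61, -1.89, 0.0]
-146 [3.01, -2.1, 0.0]
-148 [3.43, -2.3, 0.0]
-150 [3.85, -2.49, 0.0]
-152 [4.27, -2.66, 0.0]
-154 [4.71, -2.82, 0.0]
-156 [5.15, -2.96, 0.0]
-158 [5.59, -3.09, 0.0]
-160 [6.04, -3.2, 0.0]
-162 [6.49, -3.3, 0.0]
-164 [6.94, -3.38, 0.0]
-166 [7.4, -3.44, 0.0]
-168 [7.86, -3.49, 0.0]
-170 [8.31, -3.52, 0.0]
```

View pics/w2.png

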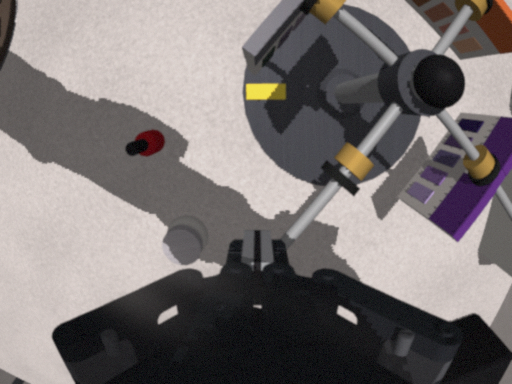

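Request:
carry_out(plan=[[0.17,-0.15,0,0,0,0,1],[0.34,-0.31,0,0,0,0,1],[0.52,-0.46,0,0,0,0,1],[0.7,-0.6,0,0,0,0,1],[0.88,-0.75,0,0,0,0,1],[1.06,-0.89,0,0,0,0,1],[1.25,-1.02,0,0,0,0,1],[1.43,-1.16,0,0,0,0,1],[1.82,-1.41,0,0,0,0,1],[2.21,-1.66,0,0,0,0,1],[2.61,-1.89,0,0,0,0,1],[3.01,-2.1,0,0,0,0,1],[3.43,-2.3,0,0,0,0,1],[3.85,-2.49,0,0,0,0,1],[4.27,-2.66,0,0,0,0,1],[4.71,-2.82,0,0,0,0,1],[5.15,-2.96,0,0,0,0,1],[5.37,-3.03,0,0,0,0,1],[5.59,-3.09,0,0,0,0,1]])

```text
time_s: 6.13
position: [0.4933, -0.1422, 0.1795]
tool_rot: [[-0.123, 0.992, 0.0], [0.992, 0.123, 0.0], [0.0, 0.0, -1.0]]
contact_force: [1.0, 0.2, 0.3]
gripper_width: -0.0001
```

Run:
```python
from h import *
s=readout.state();print(s['position'],s['time_s'],s['contact_force'])
im,d=viewer.camera('wrist');cv2.imwrite('pics/w3.png',im)
im,d=viewer.camera('side');cv2.imwrite('pics/s3.png',cv2.resize(im[120:245,190:330],None,fx=4,fy=4,interpolation=cv2.INTER_CUBIC))
```

```text
[ 0.49331777 -0.14217648  0.17954951] 6.1333 [0.97921773 0.22774967 0.31327826]
```

View pics/w3.png

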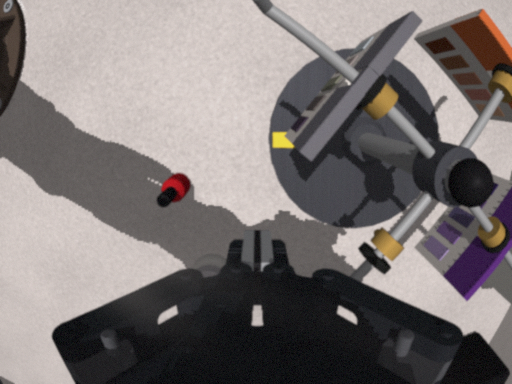

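View pics/s3.png

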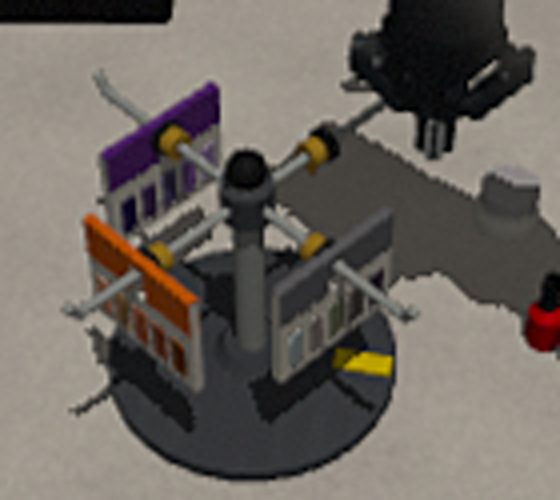

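Run:
```python
from h import *
D=np.load('pics/side0.npy');P=cloud('side',D)
for x,y in [(404,82),(385,97),(360,115),(345,127),(320,143),(245,165),(290,175)]:
    u=int(round(190+(x+.5)/4-.5));v=int(round(120+(y+.5)/4-.5))
    print((x,y),P[v-1:v+2,u-1:u+2].reshape(-1,3).round(3)[[4,1,3]].tolist())
im,d=viewer.camera('side');cv2.imwrite('pics/s4.png',im);np.save('pics/s4.npy',d)
P=cloud('side',d)
for x,y in [(432,148),(432,140),(425,125)]:
    u=int(round(190+(x+.5)/4-.5));v=int(round(120+(y+.5)/4-.5)); print(P[v,u])
```

```text
(404, 82) [[0.529, -0.224, 0.204], [0.53, -0.23, 0.203], [0.533, -0.228, 0.2]]
(385, 97) [[0.541, -0.21, 0.198], [0.542, -0.214, 0.198], [0.545, -0.215, 0.193]]
(360, 115) [[0.36, 0.714, 1.064], [0.6, -0.401, -0.001], [0.557, -0.187, 0.199]]
(345, 127) [[0.564, -0.181, 0.19], [0.565, -0.182, 0.193], [0.566, -0.175, 0.195]]
(320, 143) [[0.576, -0.155, 0.195], [0.576, -0.155, 0.199], [0.577, -0.148, 0.201]]
(245, 165) [[0.612, -0.082, 0.232], [0.611, -0.082, 0.236], [0.616, -0.085, 0.228]]
(290, 175) [[0.641, -0.302, 0.002], [0.36, 0.714, 1.064], [0.593, -0.117, 0.195]]
[ 0.4898069  -0.13186225  0.23074134]
[ 0.49022904 -0.13157057  0.23863341]
[ 0.49653372 -0.13066822  0.2531357 ]
```

Run:
```python
from h import *
im=cv2.imread('pics/s4.png');d=np.load('pics/s4.npy');P=cloud('side',d)
cv2.imwrite('pics/s4z.png',cv2.resize(im[110:200,250:340],None,fx=6,fy=6,interpolation=cv2.INTER_NEAREST))
print(proj('side',(.4933,-.1422,.1795)),proj('side',(.4933,-.1422,.235)))
for v in range(140,170): print(v,[P[v,u].round(3).tolist() for u in (296,299)])
```

```text
(np.float64(296.50029944731864), np.float64(167.0603339780249)) (np.float64(297.6407018763636), np.float64(153.16613909947807))
140 [[0.498, -0.127, 0.296], [0.534, -0.411, 0.04]]
141 [[0.498, -0.126, 0.294], [0.533, -0.408, 0.038]]
142 [[0.497, -0.124, 0.292], [0.533, -0.409, 0.032]]
143 [[0.497, -0.123, 0.29], [0.533, -0.41, 0.026]]
144 [[0.498, -0.129, 0.28], [0.533, -0.413, 0.019]]
145 [[0.498, -0.13, 0.276], [0.493, -0.152, 0.257]]
146 [[0.497, -0.129, 0.273], [0.492, -0.15, 0.255]]
147 [[0.497, -0.131, 0.268], [0.491, -0.143, 0.259]]
148 [[0.497, -0.129, 0.266], [0.491, -0.143, 0.255]]
149 [[0.497, -0.129, 0.263], [0.49, -0.136, 0.257]]
150 [[0.497, -0.13, 0.257], [0.489, -0.132, 0.258]]
151 [[0.497, -0.131, 0.253], [0.488, -0.132, 0.254]]
152 [[0.496, -0.131, 0.249], [0.488, -0.131, 0.251]]
153 [[0.496, -0.132, 0.245], [0.488, -0.134, 0.244]]
154 [[0.496, -0.131, 0.242], [0.487, -0.129, 0.245]]
155 [[0.496, -0.133, 0.236], [0.487, -0.131, 0.24]]
156 [[0.496, -0.132, 0.233], [0.487, -0.133, 0.234]]
157 [[0.496, -0.133, 0.228], [0.487, -0.134, 0.23]]
158 [[0.495, -0.13, 0.227], [0.487, -0.13, 0.229]]
159 [[0.53, -0.354, 0.0], [0.487, -0.133, 0.222]]
160 [[0.529, -0.347, 0.002], [0.519, -0.349, 0.003]]
161 [[0.528, -0.341, 0.003], [0.517, -0.341, 0.006]]
162 [[0.526, -0.335, 0.005], [0.517, -0.342, 0.0]]
163 [[0.526, -0.336, -0.001], [0.517, -0.342, -0.004]]
164 [[0.525, -0.33, 0.0], [0.514, -0.329, 0.004]]
165 [[0.523, -0.32, 0.006], [0.514, -0.326, 0.002]]
166 [[0.523, -0.322, -0.001], [0.513, -0.321, 0.002]]
167 [[0.522, -0.318, -0.002], [0.511, -0.315, 0.003]]
168 [[0.521, -0.31, 0.001], [0.511, -0.312, 0.001]]
169 [[0.52, -0.305, 0.002], [0.509, -0.305, 0.004]]
```

View pics/s4z.png

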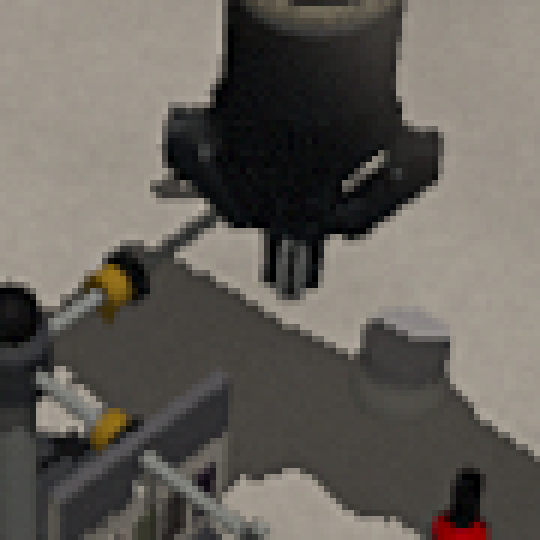

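```bash
cat >> h.py <<'E'
def wcloud(D,s):
    c=cal('wrist');f,cx,cy=K(c);M=c['mount']
    v,u=np.mgrid[:D.shape[0],:D.shape[1]];r=np.hypot(u-cx,v-cy);t=r/f
    k=np.tan(t)/np.maximum(r,1e-9)
    P=np.stack([(u-cx)*k*D,(v-cy)*k*D,D],-1)
    T=P@M[:3,:3].T+M[:3,3]
    return T@np.asarray(s['tool_rot']).T+s['position'],T
def wray(u,v,s):
    c=cal('wrist');f,cx,cy=K(c);M=c['mount'];r=np.hypot(u-cx,v-cy);t=r/f
    d=np.array([(u-cx)/r*np.sin(t),(v-cy)/r*np.sin(t),np.cos(t)])
    R=np.asarray(s['tool_rot']);return R@M[:3,3]+s['position'],R@M[:3,:3]@d
def wonz(u,v,z,s):
    o,d=wray(u,v,s);return o+d*(z-o[2])/d[2]
E
python3 - <<'E'
from h import *
s=readout.state()
im,d=viewer.camera('wrist');np.save('pics/w4.npy',d)
W,T=wcloud(d,s)
for n,u,v in [('table',80,50),('table2',100,250),('red cap',163,197),('ball',470,178),('grey top',365,90),('disc',372,258),('finger',265,245),('finger',257,238),('yellow',282,140),('base',330,200),('hook',262,5)]:
    print(n,d[v,u],W[v,u].round(3),T[v,u].round(3))
E
```

```text
table 0.32098973 [ 0.236 -0.006 -0.001] [ 0.167 -0.239  0.181]
table2 0.3999538 [ 0.274 -0.294  0.   ] [-0.124 -0.236  0.179]
red cap 0.2999812 [ 0.399 -0.172  0.074] [-0.017 -0.098  0.106]
ball 0.1362752 [ 0.607 -0.088  0.227] [ 0.04   0.119 -0.048]
grey top 0.14873472 [ 0.543 -0.053  0.202] [ 0.083  0.06  -0.023]
disc 0.178604 [ 0.57  -0.153  0.201] [-0.02   0.075 -0.021]
finger 0.13187237 [ 0.496 -0.131  0.24 ] [ 0.011  0.004 -0.061]
finger 0.14053917 [ 0.493 -0.132  0.232] [ 0.01   0.001 -0.052]
yellow 0.3415821 [ 0.519 -0.105  0.015] [0.034 0.03  0.164]
base 0.3629591 [ 0.589 -0.17   0.014] [-0.039  0.091  0.165]
hook 0.14052683 [ 0.481 -0.013  0.197] [ 0.13   0.003 -0.018]
```

Run:
```python
from h import *
s=readout.state();R=s['tool_rot']
d=np.load('pics/s4.npy');P=cloud('side',d)
T=(P-s['position'])@R
k=(abs(T[...,0])<.06)&(abs(T[...,1])<.09)&(T[...,2]>-.2)&(T[...,2]<.02)
Q=T[k];print(len(Q))
for lo in range(-80,80,8):
    q=Q[(Q[:,1]*1000>=lo)&(Q[:,1]*1000<lo+8)]
    if len(q): i=q[:,2].argmax();print(lo,len(q),q[i].round(3),q[:,0].min().round(3),q[:,0].max().round(3))
d=np.load('pics/w4.npy');W,T=wcloud(d,s)
k=(abs(T[...,0])<.06)&(abs(T[...,1])<.09)&(T[...,2]>-.2)&(T[...,2]<.03)&(d>0)&(np.arange(384)[:,None]>225)
Q=T[k]
print('wrist')
for lo in range(-80,80,8):
    q=Q[(Q[:,1]*1000>=lo)&(Q[:,1]*1000<lo+8)]
    if len(q): i=q[:,2].argmax();print(lo,len(q),q[i].round(3),q[:,0].min().round(3),q[:,0].max().round(3))
for v in range(222,262,3): print(v,[T[v,u].round(3).tolist() for u in (245,257,270)])
```

```text
1272
-64 24 [ 0.012 -0.057 -0.118] -0.012 0.015
-56 37 [ 0.008 -0.05  -0.107] -0.01 0.015
-48 51 [ 0.013 -0.042 -0.103] -0.006 0.015
-40 91 [ 0.008 -0.035 -0.091] -0.013 0.022
-32 89 [ 0.011 -0.028 -0.084] -0.013 0.032
-24 85 [ 0.007 -0.017 -0.08 ] -0.012 0.037
-16 105 [ 0.005 -0.01  -0.046] 0.002 0.04
-8 107 [ 0.003 -0.008 -0.04 ] -0.009 0.04
0 114 [ 0.01   0.    -0.042] -0.009 0.04
8 92 [ 0.009  0.009 -0.051] 0.006 0.039
16 90 [0.049 0.022 0.015] -0.011 0.053
24 123 [0.057 0.029 0.02 ] -0.013 0.06
32 81 [0.06  0.032 0.017] -0.01 0.06
40 44 [ 0.011  0.041 -0.101] -0.006 0.015
48 41 [-0.052  0.054 -0.011] -0.059 0.014
56 19 [-0.051  0.057 -0.008] -0.053 0.012
64 19 [-0.016  0.071 -0.007] -0.044 -0.016
72 22 [-0.017  0.074 -0.006] -0.04 -0.009
wrist
-64 333 [ 0.011 -0.057 -0.119] -0.008 0.014
-56 1735 [ 0.011 -0.048 -0.107] -0.007 0.014
-48 2483 [ 0.011 -0.04  -0.098] -0.005 0.013
-40 3043 [ 0.011 -0.033 -0.087] -0.009 0.013
-32 2329 [ 0.011 -0.026 -0.083] -0.009 0.014
-24 1765 [ 0.006 -0.017 -0.079] -0.004 0.02
-16 3686 [ 0.006 -0.011 -0.045] 0.006 0.021
-8 4146 [ 0.01  -0.003 -0.042
[... 813 characters left out ...]
7, -0.048]]
237 [[0.01, -0.005, -0.051], [0.011, 0.001, -0.051], [0.01, 0.007, -0.05]]
240 [[0.011, -0.005, -0.055], [0.011, 0.001, -0.055], [0.011, 0.007, -0.056]]
243 [[0.01, -0.005, -0.057], [0.01, 0.001, -0.057], [0.01, 0.007, -0.057]]
246 [[0.011, -0.005, -0.061], [0.011, 0.001, -0.061], [0.011, 0.006, -0.062]]
249 [[0.011, -0.005, -0.065], [0.011, 0.001, -0.065], [0.011, 0.006, -0.065]]
252 [[0.012, -0.004, -0.069], [0.01, 0.001, -0.066], [0.011, 0.006, -0.067]]
255 [[0.011, -0.004, -0.07], [0.01, 0.001, -0.069], [0.011, 0.006, -0.07]]
258 [[0.01, -0.004, -0.072], [0.01, 0.001, -0.071], [0.011, 0.006, -0.072]]
261 [[0.01, -0.004, -0.075], [0.011, 0.001, -0.075], [0.011, 0.006, -0.075]]
```

Run:
```python
from h import *
c=app((.53093,-.19473,.18,97.04),(5.59,-3.09,0,0,0,0));print(c)
print(row(c,(.593,-.226,.20,97.04)),row(c,(.593,-.226,.137,97.04)))
```

```text
[0.49341, -0.14304, 0.18, 97.04]
[-9.45, 8.87, -2.0, 0, 0, 0.0] [-9.45, 8.87, 4.3, 0, 0, 0.0]
```

Request:
carry_out(plan=[[0,0,-2,0,0,0,1],[-2.4,2.2,-2,0,0,0,1],[-4.8,4.4,-2,0,0,0,1],[-7.2,6.7,-2,0,0,0,1],[-9.0,8.4,-2,0,0,0,1],[-9.45,8.87,-2,0,0,0,1],[-9.45,8.87,0,0,0,0,1],[-9.45,8.87,2,0,0,0,1],[-9.45,8.87,3.5,0,0,0,1],[-9.45,8.87,4.3,0,0,0,1],[-9.45,8.87,4.3,0,0,0,1]])

```text
time_s: 7.25
position: [0.5918, -0.2248, 0.1347]
tool_rot: [[-0.123, 0.992, -0.003], [0.992, 0.123, 0.001], [0.001, -0.003, -1.0]]
contact_force: [-0.6, -1.3, -0.1]
gripper_width: 0.0
```

Request:
carry_out(plan=[[0.4,-0.4,0,0,0,0,1],[0.6,-1.0,0,0,0,0,1],[0.72,-1.3,0,0,0,0,1],[0.86,-1.6,0,0,0,0,1],[1.0,-1.92,0,0,0,0,1],[1.12,-2.13,0,0,0,0,1],[1.23,-2.34,0,0,0,0,1],[1.33,-2.54,0,0,0,0,1],[1.5,-2.84,0,0,0,0,1],[1.68,-3.13,0,0,0,0,1],[1.87,-3.42,0,0,0,0,1],[2.06,-3.71,0,0,0,0,1],[2.26,-3.99,0,0,0,0,1],[2.47,-4.26,0,0,0,0,1],[2.69,-4.53,0,0,0,0,1],[2.91,-4.79,0,0,0,0,1],[3.14,-5.05,0,0,0,0,1],[3.38,-5.3,0,0,0,0,1],[3.62,-5.55,0,0,0,0,1],[3.87,-5.79,0,0,0,0,1]])

```text
time_s: 8.92
position: [0.5305, -0.194, 0.1365]
tool_rot: [[-0.123, 0.992, 0.0], [0.992, 0.123, -0.0], [-0.0, 0.0, -1.0]]
contact_force: [1.6, -0.3, 0.1]
gripper_width: 0.0001
```

Run:
```python
from h import *
s=readout.state();print(s['position'],s['time_s'],s['contact_force'])
im,d=viewer.camera('wrist');cv2.imwrite('pics/w5.png',im)
```

```text
[ 0.53048796 -0.19399615  0.13650992] 8.9167 [ 1.6073343  -0.29531961  0.13061516]
```

View pics/w5.png

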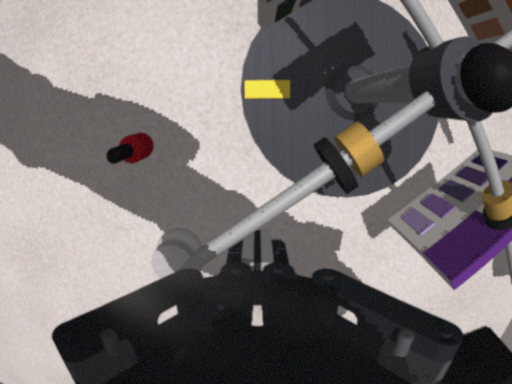

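Request:
carry_out(plan=[[0.34,-0.31,0,0,0,0,1],[0.7,-0.6,0,0,0,0,1],[1.06,-0.89,0,0,0,0,1],[1.43,-1.16,0,0,0,0,1],[1.82,-1.41,0,0,0,0,1],[2.21,-1.66,0,0,0,0,1],[2.61,-1.89,0,0,0,0,1],[3.01,-2.1,0,0,0,0,1],[3.43,-2.3,0,0,0,0,1],[3.85,-2.49,0,0,0,0,1],[4.27,-2.66,0,0,0,0,1],[4.71,-2.82,0,0,0,0,1],[5.15,-2.96,0,0,0,0,1],[5.37,-3.03,0,0,0,0,1],[5.59,-3.09,0,0,0,0,1],[5.59,-3.09,0,0,0,0,1]])

```text
time_s: 10.3
position: [0.493, -0.1419, 0.1364]
tool_rot: [[-0.123, 0.992, -0.0], [0.992, 0.123, 0.0], [0.0, -0.0, -1.0]]
contact_force: [1.4, -0.1, -0.4]
gripper_width: -0.0001
```

Run:
```python
from h import *
s=readout.state();print(s['position'],s['time_s'],s['contact_force'])
im,d=viewer.camera('wrist');cv2.imwrite('pics/w6.png',im);np.save('pics/w6.npy',d)
import pickle;pickle.dump(s,open('pics/w6.pkl','wb'))
```

```text
[ 0.49297043 -0.14188684  0.13641513] 10.3 [ 1.37249384 -0.14705426 -0.42983816]
```

View pics/w6.png

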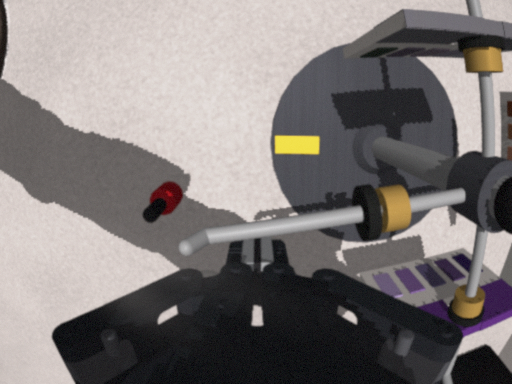

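Run:
```python
from h import *
import pickle;s=pickle.load(open('pics/w6.pkl','rb'))
A=[wonz(u,v,.19,s) for u,v in [(216,236),(280,226.5),(345,215),(188,247)]]
for a in A: print(a.round(4))
d=A[0]-A[2];print('hook',np.degrees(np.arctan2(d[1],d[0])))
Y=[wonz(u,v,.015,s) for u,v in [(275,144.5),(319,145)]]
print([y.round(4) for y in Y]);e=Y[0]-Y[1];print('yel',np.degrees(np.arctan2(e[1],e[0])))
ax=np.array([.6158,-.0936]);
for y in Y+A: r=y[:2]-ax;print(np.degrees(np.arctan2(r[1],r[0])),np.hypot(*r))
W,T=wcloud(np.load('pics/w6.npy'),s)
print('disc face',W[205:215:3,355:385:4].round(3).tolist())
```

```text
[ 0.4729 -0.1322  0.19  ]
[ 0.5021 -0.1236  0.19  ]
[ 0.532  -0.1145  0.19  ]
[ 0.4596 -0.1401  0.19  ]
hook -163.30376000099056
[array([ 0.5075, -0.1058,  0.015 ]), array([ 0.5529, -0.1   ,  0.015 ])]
yel -172.80532148646628
-173.59288787598678 0.10902630302548473
-174.1626675863051 0.06326373194708151
-164.87937783951827 0.14804736600559074
-165.2106338729375 0.11759340179343476
-166.00475709098183 0.08638405483389654
-163.42833684663074 0.16300739067756262
disc face [[[0.539, -0.112, 0.181], [0.538, -0.109, 0.189], [0.538, -0.108, 0.194], [0.538, -0.106, 0.2], [0.539, -0.105, 0.201], [0.541, -0.105, 0.201], [0.543, -0.105, 0.201], [0.548, -0.106, 0.195]], [[0.536, -0.11, 0.192], [0.538, -0.11, 0.191], [0.539, -0.109, 0.194], [0.538, -0.107, 0.2], [0.539, -0.106, 0.201], [0.541, -0.106, 0.201], [0.543, -0.106, 0.202], [0.548, -0.107, 0.195]], [[0.536, -0.111, 0.192], [0.538, -0.111, 0.192], [0.539, -0.11, 0.195], [0.538, -0.108, 0.2], [0.539, -0.107, 0.203], [0.541, -0.107, 0.202], [0.543, -0.107, 0.202], [0.549, -0.109, 0.195]], [[0.536, -0.113, 0.193], [0.537, -0.112, 0.194], [0.54, -0.112, 0.193], [0.485, -0.072, 0.317], [0.539, -0.109, 0.202], [0.541, -0.108, 0.204], [0.544, -0.109, 0.201], [0.549, -0.111, 0.194]]]
```

Request:
carry_out(plan=[[0.22,-0.06,0,0,0,0,1],[0.45,-0.11,0,0,0,0,1],[0.68,-0.16,0,0,0,0,1],[0.9,-0.21,0,0,0,0,1],[1.13,-0.25,0,0,0,0,1],[1.35,-0.29,0,0,0,0,1],[1.58,-0.32,0,0,0,0,1],[1.81,-0.35,0,0,0,0,1],[1.92,-0.37,0,0,0,0,1],[1.92,-0.37,0,0,0,0,1],[1.92,-0.37,0,0,0,0,1],[1.92,-0.37,0,0,0,0,1],[1.4,-0.2,0,0,0,0,1],[0.3,0.2,0,0,0,0,1],[-1,0.5,0,0,0,0,1],[-1,0.5,0,0,0,0,1]])

```text
time_s: 11.68
position: [0.5002, -0.1546, 0.1368]
tool_rot: [[-0.12, 0.993, 0.001], [0.993, 0.12, -0.002], [-0.002, 0.001, -1.0]]
contact_force: [-0.5, -0.0, -0.2]
gripper_width: 0.0001
```

Run:
```python
from h import *
import pickle
s=readout.state();print(s['position'],s['time_s'],s['contact_force'])
im,d=viewer.camera('wrist');cv2.imwrite('pics/w7.png',im);np.save('pics/w7.npy',d)
pickle.dump(s,open('pics/w7.pkl','wb'))
im,d=viewer.camera('side');cv2.imwrite('pics/s7.png',im);np.save('pics/s7.npy',d)
cv2.imwrite('pics/s7z.png',cv2.resize(im[120:245,190:330],None,fx=4,fy=4,interpolation=cv2.INTER_CUBIC))
```

```text
[ 0.50015554 -0.15455652  0.13678884] 11.6833 [-0.5389493  -0.00124932 -0.22401039]
```

View pics/w7.png

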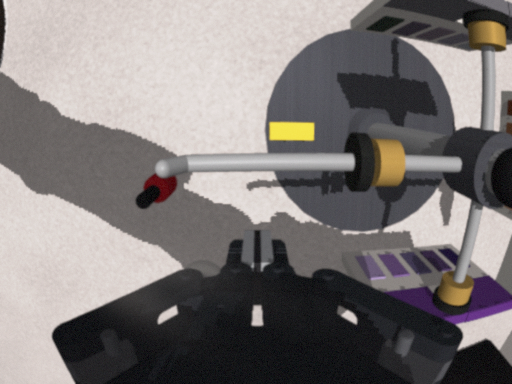

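View pics/s7z.png

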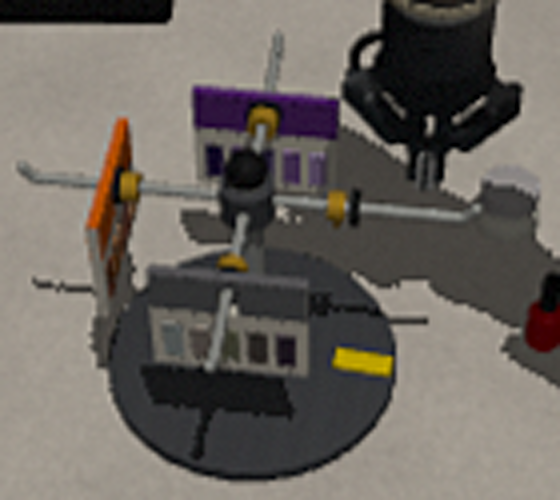

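Run:
```python
from h import *
import pickle;s=pickle.load(open('pics/w7.pkl','rb'))
im=cv2.imread('pics/w7.png');g=im.min(2).astype(int)
pts=[]
for u in range(200,345,8):
    col=g[140:185,u].astype(float)
    # bar: contiguous region differing: use gradient extremes
    gr=np.gradient(cv2.GaussianBlur(col.reshape(-1,1),(1,3),0).ravel())
    seg=gr[8:38]; a=8+seg.argmax(); b=8+seg.argmin()
    pts.append((u,140+a,140+b))
print(pts)
```

```text
[(200, np.int64(172), np.int64(153)), (208, np.int64(172), np.int64(153)), (216, np.int64(172), np.int64(153)), (224, np.int64(172), np.int64(153)), (232, np.int64(171), np.int64(153)), (240, np.int64(171), np.int64(153)), (248, np.int64(172), np.int64(153)), (256, np.int64(171), np.int64(152)), (264, np.int64(171), np.int64(152)), (272, np.int64(171), np.int64(168)), (280, np.int64(153), np.int64(170)), (288, np.int64(153), np.int64(169)), (296, np.int64(153), np.int64(169)), (304, np.int64(153), np.int64(169)), (312, np.int64(153), np.int64(169)), (320, np.int64(153), np.int64(169)), (328, np.int64(153), np.int64(170)), (336, np.int64(153), np.int64(170)), (344, np.int64(153), np.int64(170))]
```

Run:
```python
from h import *
im=cv2.imread('pics/w7.png')
cv2.imwrite('pics/w7z.png',cv2.resize(im[115:205,150:420],None,fx=2.9,fy=2.9,interpolation=cv2.INTER_CUBIC))
im=cv2.imread('pics/s7.png')
cv2.imwrite('pics/s7y.png',cv2.resize(im[150:190,235:320],None,fx=9,fy=9,interpolation=cv2.INTER_CUBIC))
```

```text
(no output)
```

View pics/w7z.png

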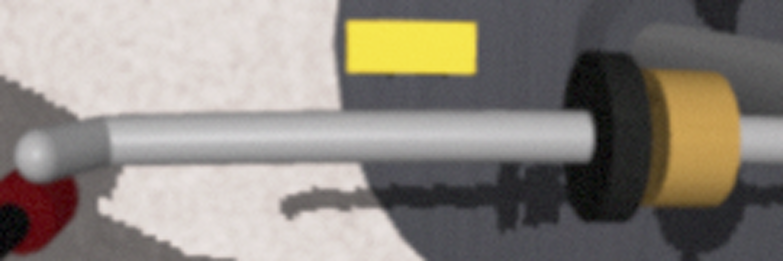

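View pics/s7y.png

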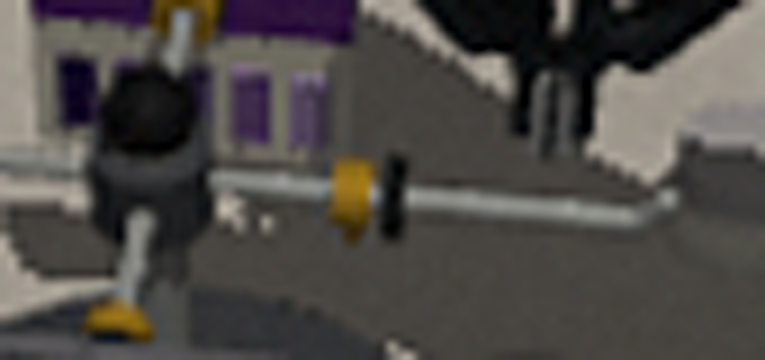

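Run:
```python
from h import *
import pickle;s=pickle.load(open('pics/w7.pkl','rb'))
A=wonz(200,162.6,.19,s);B=wonz(340,161.6,.19,s);d=B-A;th=np.degrees(np.arctan2(d[1],d[0]));print('w',A,B,'dir inward',th)
h=wonz(188.5,163,.19,s);f=wonz(354.5,161,.193,s);print('bend',h,'face',f,np.hypot(*(f-h)[:2]))
ax=np.array([.6158,-.0936]);u=d[:2]/np.hypot(*d[:2]);n=np.array([-u[1],u[0]])
print('axis off line',n@(ax-A[:2]),'axis dist of bend',u@(ax-h[:2]),'face',u@(ax-f[:2]))
# side
sz=lambda x,y,z:onz('side',235+(x+.5)/9-.5,150+(y+.5)/9-.5,z)
a=sz(420,200,.19);b=sz(630,217,.19);e=a-b;print('s',a,b,'dir',np.degrees(np.arctan2(e[1],e[0])))
f=sz(395,198,.19);h=sz(638,218,.19);print('s face',f,'bend',h)
Y=[wonz(150+x/2.9,115+47/2.9,.015,s) for x in (347,476)];print(Y,np.degrees(np.arctan2(*(Y[1]-Y[0])[[1,0]])))
```

```text
w [ 0.47009111 -0.11061241  0.19      ] [ 0.53182305 -0.10253876  0.19      ] dir inward 7.4511682235651495
bend [ 0.46489343 -0.11134411  0.19      ] face [ 0.53753706 -0.10090059  0.193     ] 0.07339048847960725
axis off line -0.0020269455948063848 axis dist of bend 0.15193334885287937 face 0.0785488143450687
s [ 0.52959943 -0.10270999  0.19      ] [ 0.46429556 -0.11249914  0.19      ] dir 8.525245286554696
s face [ 0.53740776 -0.1015291   0.19      ] bend [ 0.46178855 -0.1127216   0.19      ]
[array([ 0.5077805 , -0.10588487,  0.015     ]), array([ 0.55315076, -0.09968401,  0.015     ])] 7.782537635083882
```

Run:
```python
from h import *
c=app((.49341,-.14304,.137,97.04),(-1,.5,0,0,0,0));print(c)
print(row(c,(.478,.24,.23,81)))
```

```text
[0.4996, -0.15235, 0.137, 97.04]
[39.2, 2.67, -9.3, 0, 0, 0.28]
```

Request:
carry_out(plan=[[0,0.5,-3,0,0,0,1],[0,0.5,-7,0,0,0,0],[1,0.5,-9.3,0,0,0,-1],[4,0.5,-9.3,0,0,0.05,-1],[8,0.8,-9.3,0,0,0.1,-1],[12,1,-9.3,0,0,0.15,-1],[16,1.2,-9.3,0,0,0.2,-1],[20,1.5,-9.3,0,0,0.25,-1],[24,1.8,-9.3,0,0,0.28,-1],[28,2,-9.3,0,0,0.28,-1],[32,2.3,-9.3,0,0,0.28,-1],[35.5,2.5,-9.3,0,0,0.28,-1],[38,2.6,-9.3,0,0,0.28,-1],[39.2,2.67,-9.3,0,0,0.28,-1],[39.2,2.67,-9.3,0,0,0.28,-1],[39.2,2.67,-9.3,0,0,0.28,-1]])

```text
time_s: 13.12
position: [0.4776, 0.2399, 0.2293]
tool_rot: [[0.156, 0.988, -0.0], [0.988, -0.156, -0.001], [-0.001, -0.0, -1.0]]
contact_force: [0.0, -0.7, -0.2]
gripper_width: 0.0853
```

Run:
```python
from h import *
import pickle
s=readout.state();print(s['position'],s['time_s'],s['contact_force'],s['gripper_width'])
im,d=viewer.camera('wrist');cv2.imwrite('pics/w8.png',im);np.save('pics/w8.npy',d)
pickle.dump(s,open('pics/w8.pkl','wb'))
```

```text
[0.47761198 0.23985145 0.22929497] 13.1167 [ 0.0187013 -0.742469  -0.2259472] 0.08531720129107888
```

View pics/w8.png

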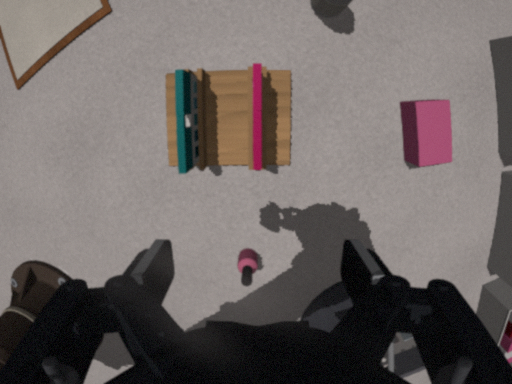

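Run:
```python
from h import *
import pickle;s=pickle.load(open('pics/w8.pkl','rb'))
im=cv2.imread('pics/w8.png');hsv=cv2.cvtColor(im,cv2.COLOR_BGR2HSV)
m=cv2.inRange(hsv,(160,130,60),(178,255,255));m[:, :235]=0;m[:,280:]=0;m[200:]=0
ys,xs=np.nonzero(m);print(ys.min(),ys.max())
for v in range(ys.min(),ys.max()+1,8): print(v,xs[ys==v].min(),xs[ys==v].max(),[tuple(im[v,u].tolist()) for u in (253,256,259,262)])
W,T=wcloud(np.load('pics/w8.npy'),s)
for v in (75,100,125,150,165): print(v,W[v,258].round(4),W[v,253].round(4),W[v,261].round(4))
```

```text
64 169
64 254 260 [(102, 78, 158), (92, 48, 159), (95, 54, 159), (140, 135, 158)]
72 253 260 [(87, 55, 160), (85, 34, 156), (85, 33, 159), (69, 90, 128)]
80 253 261 [(84, 46, 152), (85, 34, 158), (86, 33, 160), (42, 44, 80)]
88 253 261 [(81, 53, 149), (85, 29, 158), (86, 34, 158), (41, 46, 80)]
96 253 261 [(87, 55, 157), (84, 31, 157), (82, 30, 156), (42, 42, 81)]
104 253 261 [(86, 53, 155), (83, 28, 158), (82, 26, 155), (45, 44, 78)]
112 253 261 [(81, 56, 148), (84, 31, 157), (83, 31, 156), (40, 43, 73)]
120 253 261 [(75, 55, 141), (80, 27, 154), (81, 28, 155), (37, 43, 75)]
128 253 262 [(75, 50, 146), (81, 29, 155), (80, 27, 156), (44, 39, 82)]
136 253 261 [(76, 49, 145), (78, 25, 152), (77, 24, 151), (43, 40, 79)]
144 253 261 [(74, 48, 142), (80, 27, 153), (76, 27, 154), (37, 37, 77)]
152 253 261 [(74, 51, 141), (78, 24, 152), (80, 30, 154), (45, 42, 83)]
160 253 261 [(72, 54, 138), (78, 29, 152), (77, 28, 152), (41, 46, 81)]
168 253 261 [(78, 69, 145), (80, 28, 152), (73, 23, 148), (66, 77, 116)]
75 [0.4955 0.3431 0.109 ] [0.4906 0.344  0.1077] [0.5006 0.3506 0.0368]
100 [0.4915 0.318  0.1058] [0.4865 0.3188 0.1054] [0.4953 0.3189 0.0544]
125 [0.4875 0.2928 0.107 ] [0.4825 0.2936 0.1074] [0.4907 0.2886 0.0406]
150 [0.4834 0.2673 0.107 ] [0.4784 0.2681 0.107 ] [0.486  0.2595 0.0546]
165 [0.481  0.2518 0.1071] [0.4758 0.2524 0.1059] [0.4829 0.2384 0.0395]
```

Run:
```python
from h import *
import pickle;s=pickle.load(open('pics/w8.pkl','rb'))
a=wonz(257,63.7,.107,s);b=wonz(257.1,169.7,.107,s);m=(a+b)/2;d=a-b;h=np.degrees(np.arctan2(d[1],d[0]))
print(a,b,np.hypot(*d[:2]),h,m)
w=d/np.linalg.norm(d);g=m-w*.035;print('grip',g)
c=(.478,.24,.23,81)
# tip offset -.041; grasp pt at tool z -.0597; want grasp z = .107-.012
for z in (.095-.0597+.04,.095-.0597): print(row(c,(g[0],g[1],z,h)))
```

```text
[0.49635312 0.35502857 0.107     ] [0.47927907 0.24701108 0.107     ] 0.10935858733825429 81.01771597467695 [0.4878161  0.30101983 0.107     ]
grip [0.48235158 0.26644904 0.107     ]
[2.68, 0.02, 15.47, 0, 0, -0.0]
[2.68, 0.02, 19.47, 0, 0, -0.0]
```

Request:
carry_out(plan=[[1.5,0,3,0,0,0,-1],[2.68,0.05,6,0,0,0,-1],[2.68,0.05,9,0,0,0,-1],[2.68,0.05,12,0,0,0,-1],[2.68,0.05,14,0,0,0,-1],[2.68,0.05,14,0,0,0,-1],[2.68,0.05,14,0,0,0,-1]])

```text
time_s: 13.75
position: [0.4828, 0.2647, 0.0896]
tool_rot: [[0.159, 0.987, -0.001], [0.987, -0.159, -0.002], [-0.002, -0.001, -1.0]]
contact_force: [-0.1, -0.2, 0.4]
gripper_width: 0.0854
```

Run:
```python
from h import *
import pickle
s=readout.state();print(s['position'],s['time_s'],s['contact_force'],s['gripper_width'])
im,d=viewer.camera('wrist');cv2.imwrite('pics/w9.png',im)
```

```text
[0.4827695  0.26465018 0.08957604] 13.75 [-0.14941524 -0.2239772   0.37586148] 0.08537436627430857
```

View pics/w9.png

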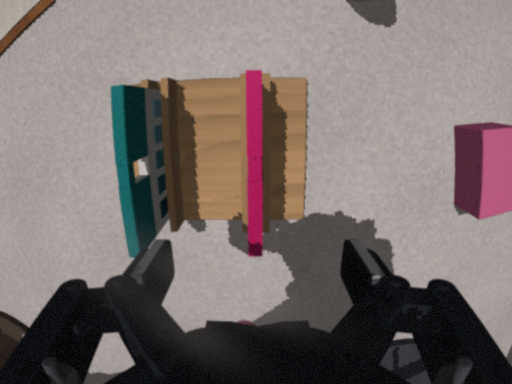

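Request:
carry_out(plan=[[0,-0.05,1.5,0,0,0,-1],[0.05,-0.1,3,0,0,0,-1],[0.1,-0.1,4.2,0,0,0,-1],[0.1,-0.1,5.2,0,0,0,-1],[0.1,-0.1,5.45,0,0,0,-1],[0.1,-0.1,5.45,0,0,0,-1],[0.1,-0.1,5.45,0,0,0,0],[0.1,-0.1,5.45,0,0,0,0.4],[0.1,-0.1,5.45,0,0,0,0.6],[0.1,-0.1,5.45,0,0,0,0.8],[0.1,-0.1,5.45,0,0,0,1],[0.1,-0.1,5.45,0,0,0,1],[0.1,-0.1,5.45,0,0,0,1],[0.1,-0.1,5.45,0,0,0,1]], grip_force=40)

```text
time_s: 14.97
position: [0.482, 0.2681, 0.0352]
tool_rot: [[0.156, 0.988, 0.0], [0.988, -0.156, 0.0], [0.0, 0.0, -1.0]]
contact_force: [0.2, -0.9, 1.9]
gripper_width: 0.0073
```

Run:
```python
from h import *
import pickle
s=readout.state();print(s['position'],s['time_s'],s['contact_force'],s['gripper_width'])
im,d=viewer.camera('wrist');cv2.imwrite('pics/w10.png',im)
```

```text
[0.48196534 0.2681306  0.03524043] 14.9667 [ 0.23671782 -0.94332441  1.89858972] 0.007269986712397915
```

View pics/w10.png

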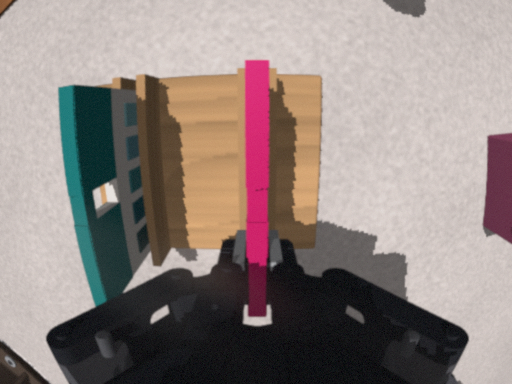

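Run:
```python
from h import *
c=app(app((.478,.24,.23,81),(2.68,.05,14,0,0,0)),(.1,-.1,5.45,0,0,0));print(c)
print(row(c,(.4223,-.1507,.16,97.6)))
for p in [(231,240),(317,254),(356,238)]: print(onz('top',*p,.06))
```

```text
[0.48186, 0.26753, 0.0355, 81.0]
[-42.24, 0.66, -12.45, 0, 0, -0.29]
[0.44150678 0.08625325 0.06      ]
[ 0.4001699  -0.17355863  0.06      ]
[ 0.44863677 -0.29243505  0.06      ]
```

Request:
carry_out(plan=[[0,0,-0.5,0,0,0,1],[0,0,-1.5,0,0,0,1],[0,0,-3,0,0,0,1],[0,0,-5,0,0,0,1],[0,0,-7.5,0,0,0,1],[0,0,-10,0,0,0,1],[0,0,-12,0,0,0,1],[0,0,-12.45,0,0,0,1],[-2,0,-12.45,0,0,0,1],[-5,0,-12.45,0,0,-0.03,1],[-8.5,0.1,-12.45,0,0,-0.06,1],[-12,0.2,-12.45,0,0,-0.09,1],[-15.5,0.3,-12.45,0,0,-0.12,1],[-19,0.3,-12.45,0,0,-0.15,1],[-22.5,0.4,-12.45,0,0,-0.18,1],[-26,0.4,-12.45,0,0,-0.21,1],[-29,0.5,-12.45,0,0,-0.24,1],[-32,0.5,-12.45,0,0,-0.27,1],[-34,0.6,-12.45,0,0,-0.29,1],[-35,0.6,-12.45,0,0,-0.29,1]])

```text
time_s: 16.68
position: [0.432, -0.0814, 0.1597]
tool_rot: [[-0.13, 0.992, 0.0], [0.992, 0.13, -0.0], [-0.0, 0.0, -1.0]]
contact_force: [-0.3, 0.7, -1.4]
gripper_width: 0.0071
```

Run:
```python
from h import *
s=readout.state();print(s['position'],s['time_s'],s['contact_force'],s['gripper_width'])
im,d=viewer.camera('wrist');cv2.imwrite('pics/w11.png',im)
im,d=viewer.camera('side');cv2.imwrite('pics/s11.png',cv2.resize(im[120:260,190:370],None,fx=4,fy=4,interpolation=cv2.INTER_CUBIC))
c=app((.48186,.26753,.0355,81),(-35,.6,-12.45,0,0,-.29));print(c,row(c,(.4223,-.1507,.16,97.6)))
```

```text
[ 0.43197185 -0.08138543  0.15967522] 16.6833 [-0.31410075  0.72637912 -1.38143605] 0.00712481976139809
[0.43303, -0.0791, 0.16, 97.61577605879387] [-6.95, -2.01, 0.0, 0, 0, 0.0]
```

View pics/w11.png

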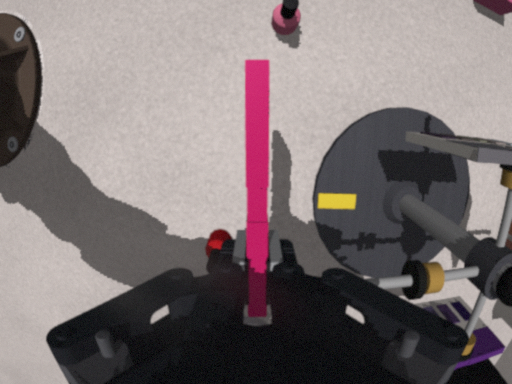

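View pics/s11.png

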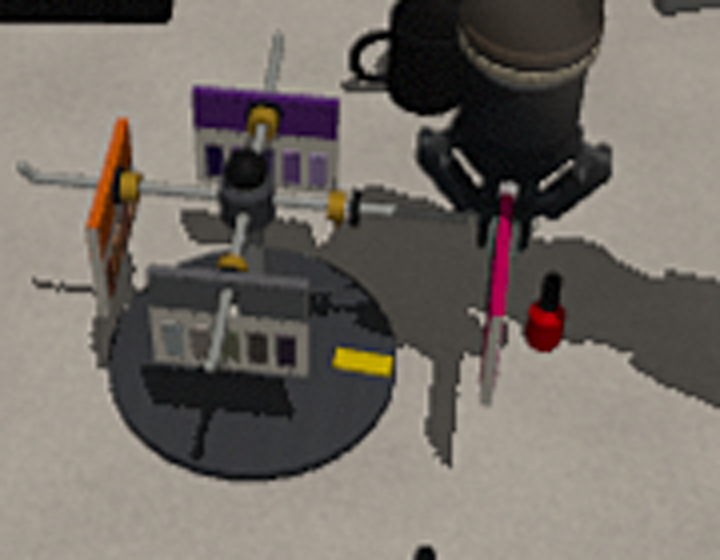

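Run:
```python
from h import *
I={'tool_rot':np.eye(3),'position':np.zeros(3)}
im=cv2.imread('pics/w11.png');hsv=cv2.cvtColor(im,cv2.COLOR_BGR2HSV)
m=cv2.inRange(hsv,(160,130,60),(178,255,255));m[235:]=0;m[:,:240]=0;m[:,275:]=0
ys,xs=np.nonzero(m);print(ys.min(),[(v,xs[ys==v].min(),xs[ys==v].max()) for v in range(ys.min(),235,20)])
for v in (59.5,60):
  for z in (-.0718,-.068,-.075): print(v,z,wonz(257.5,v,z,I))
for v in (70,150,220): print(wonz((xs[ys==v].min()+xs[ys==v].max())/2,v,-.0718,I),wonz(xs[ys==v].max()+.5,v,-.0718,I)[1]-wonz(xs[ys==v].min()-.5,v,-.0718,I)[1])
```

```text
60 [(60, np.int64(246), np.int64(267)), (80, np.int64(246), np.int64(268)), (100, np.int64(246), np.int64(268)), (120, np.int64(246), np.int64(268)), (140, np.int64(246), np.int64(268)), (160, np.int64(246), np.int64(268)), (180, np.int64(246), np.int64(267)), (200, np.int64(248), np.int64(266)), (220, np.int64(247), np.int64(267))]
59.5 -0.0718 [ 0.08859112  0.00088243 -0.0718    ]
59.5 -0.068 [ 0.08922999  0.00088632 -0.068     ]
59.5 -0.075 [ 0.08805313  0.00087917 -0.075     ]
60 -0.0718 [ 0.08840229  0.00088222 -0.0718    ]
60 -0.068 [ 0.08903458  0.00088609 -0.068     ]
60 -0.075 [ 0.08786982  0.00087895 -0.075     ]
[ 0.08464645  0.00069787 -0.0718    ] 0.008287995788240129
[ 0.05507632  0.00066508 -0.0718    ] 0.00850589851268355
[ 0.02744977  0.00063523 -0.0718    ] 0.008277490643980576
```

Run:
```python
from h import *
c=[0.43303, -0.0791, 0.16, 97.616];print(row(c,(.4322,-.1494,.1455,97.6)))
```

```text
[-6.96, -1.01, 1.45, 0, 0, 0.0]
```

Request:
carry_out(plan=[[0,-1,0,0,0,0,1],[-1,-2,0,0,0,0,1],[-3.5,-2,0,0,0,0,1],[-5.5,-2,0,0,0,0,1],[-6.7,-2,0.5,0,0,0,1],[-6.96,-1.8,1.2,0,0,0,1],[-6.96,-1.4,1.45,0,0,0,1],[-6.96,-1.01,1.45,0,0,0,1],[-6.96,-1.01,1.45,0,0,0,1],[-6.96,-1.01,1.45,0,0,0,1],[-6.96,-1.01,1.45,0,0,0,1]])

```text
time_s: 17.7
position: [0.4321, -0.1481, 0.145]
tool_rot: [[-0.134, 0.991, -0.0], [0.991, 0.134, 0.0], [0.0, -0.0, -1.0]]
contact_force: [-1.2, -0.2, -1.1]
gripper_width: 0.0072
```

Run:
```python
from h import *
s=readout.state();print(s['position'],s['tool_rot'][:,0],s['time_s'],s['contact_force'],s['gripper_width'])
im,d=viewer.camera('wrist');cv2.imwrite('pics/w12.png',im)
im,d=viewer.camera('side');cv2.imwrite('pics/s12.png',cv2.resize(im[130:230,230:350],None,fx=6,fy=6,interpolation=cv2.INTER_CUBIC))
W=s['position']+s['tool_rot']@np.array([.0335,0,-.0498]);print('window',W)
u=np.array([.9912,.1323]);n=np.array([-.1323,.9912]);print('lat',n@(W[:2]-np.array([.4701,-.1106])),'along from bend',u@(W[:2]-np.array([.4625,-.1116])))
```

```text
[ 0.4321496  -0.14814519  0.14504271] [-1.33776883e-01  9.91011446e-01  2.45338479e-04] 17.7 [-1.15236174 -0.2312079  -1.05033057] 0.007232117600716941
window [ 0.4276762  -0.11495754  0.19485093]
lat 0.0012934789600465852 along from bend -0.03496154849315413
```

View pics/w12.png

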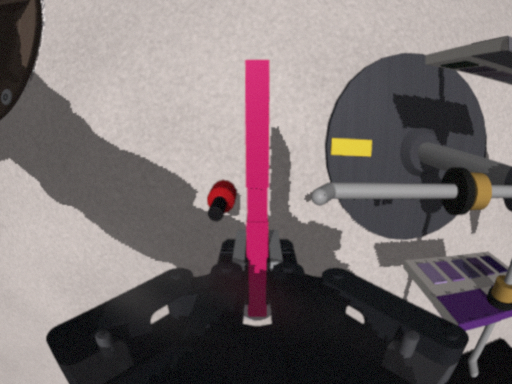

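View pics/s12.png

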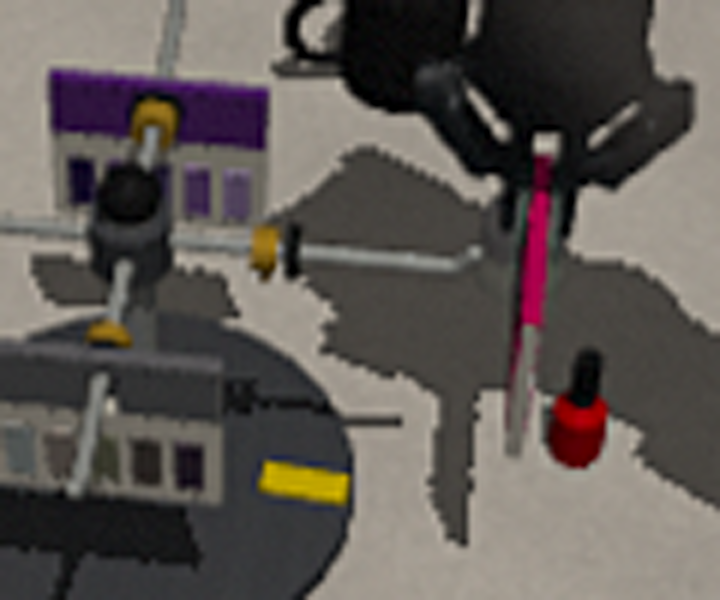

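Run:
```python
from h import *
I={'tool_rot':np.eye(3),'position':np.zeros(3)}
im=cv2.imread('pics/w12.png')
cv2.imwrite('pics/w12z.png',cv2.resize(im[150:250,230:430],None,fx=4,fy=4,interpolation=cv2.INTER_CUBIC))
for p in [(345,190.5),(440,190.8),(321,194.5)]: print(p,wonz(*p,-.045 if p[0]>330 else -.056,I))
```

```text
(345, 190.5) [ 0.03198073  0.04369286 -0.045     ]
(440, 190.8) [ 0.03188193  0.10048291 -0.045     ]
(321, 194.5) [ 0.03321904  0.02913138 -0.056     ]
```

View pics/w12z.png

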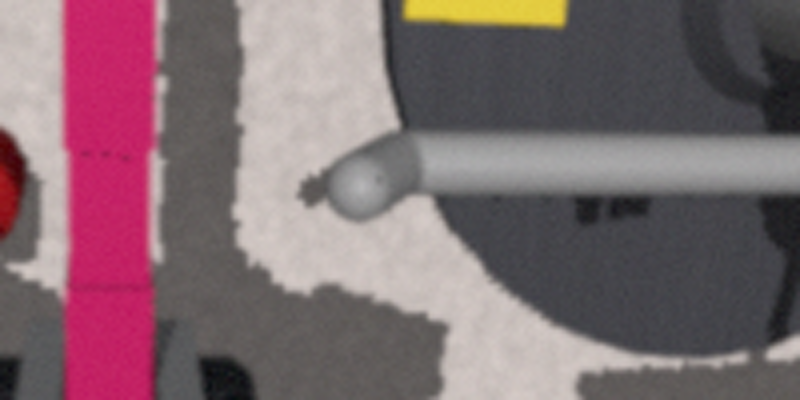

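Request:
carry_out(plan=[[-0.12,0.3,0,0,0,0,1],[-0.12,0.6,0,0,0,0,1],[-0.12,0.9,0,0,0,0,1],[-0.12,1.2,0,0,0,0,1],[-0.12,1.4,0,0,0,0,1],[-0.12,1.6,0,0,0,0,1],[-0.12,1.8,0,0,0,0,1],[-0.12,2.0,0,0,0,0,1],[-0.12,2.0,0,0,0,0,1]])

```text
time_s: 18.55
position: [0.4525, -0.1473, 0.145]
tool_rot: [[-0.133, 0.991, 0.0], [0.991, 0.133, -0.0], [-0.0, 0.0, -1.0]]
contact_force: [-0.4, 0.7, -1.3]
gripper_width: 0.0074
```

```bash
cat > chk.py <<'E'
from h import *
import sys
s=readout.state();print('pos',s['position'].round(4),'t',s['time_s'],'F',s['contact_force'].round(2),'w',s['gripper_width'])
W=s['position']+s['tool_rot']@np.array([.0333,0,-.0498])
u=np.array([.9912,.1323]);n=np.array([-.1323,.9912]);print('window',W.round(4),'lat',n@(W[:2]-np.array([.4701,-.1106])),'along from bend',u@(W[:2]-np.array([.4625,-.1116])),'F along',u@s['contact_force'][:2],'Flat',n@s['contact_force'][:2])
if len(sys.argv)>1:
  im,d=viewer.camera('wrist');cv2.imwrite(f'pics/w{sys.argv[1]}.png',im)
  im,d=viewer.camera('side');cv2.imwrite(f'pics/s{sys.argv[1]}.png',cv2.resize(im[130:230,230:350],None,fx=6,fy=6,interpolation=cv2.INTER_CUBIC))
E
python3 chk.py 13
```

```text
pos [ 0.4525 -0.1473  0.145 ] t 18.55 F [-0.41  0.71 -1.29] w 0.00744304286100292
window [ 0.4481 -0.1143  0.1948] lat -0.0007931448017083444 along from bend -0.014625384414384893 F along -0.3160591455698805 Flat 0.7564041633875073
```

View pics/w13.png

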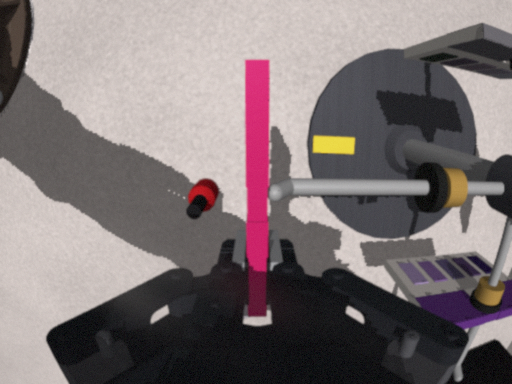

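View pics/s13.png

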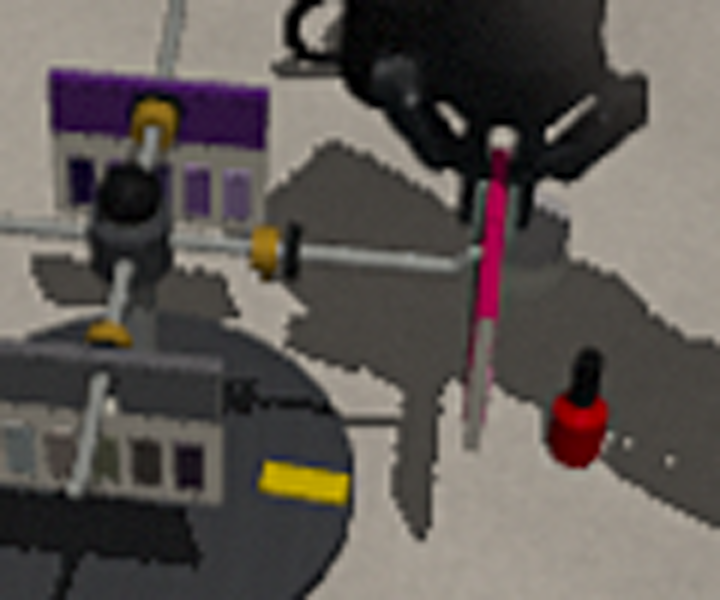

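Request:
carry_out(plan=[[0,0.2,0,0,0,0,1],[0,0.4,0,0,0,0,1],[0,0.6,0,0,0,0,1],[0,0.8,0,0,0,0,1],[0,1.1,0,0,0,0,1],[0,1.4,0,0,0,0,1],[0,1.7,0,0,0,0,1],[0,2.0,0,0,0,0,1],[0,2.3,0,0,0,0,1],[0,2.6,0,0,0,0,1],[0,2.9,0,0,0,0,1],[0,3.2,0,0,0,0,1],[0,3.5,0,0,0,0,1],[0,3.5,0,0,0,0,1]])

```text
time_s: 19.82
position: [0.4875, -0.1426, 0.145]
tool_rot: [[-0.133, 0.991, 0.0], [0.991, 0.133, -0.0], [-0.0, 0.0, -1.0]]
contact_force: [0.0, -0.5, -0.5]
gripper_width: 0.0078
```

```bash
python3 chk.py 14
```

```text
pos [ 0.4875 -0.1426  0.145 ] t 19.8167 F [ 0.02 -0.53 -0.55] w 0.007811945538750001
window [ 0.4831 -0.1096  0.1948] lat -0.0007322823224648748 along from bend 0.020652036918381265 F along -0.05153882715714792 Flat -0.5267897076089878
```

View pics/w14.png

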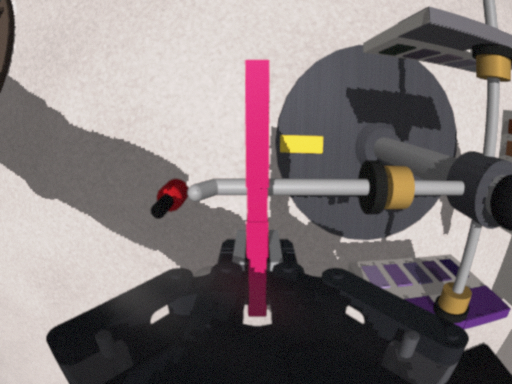

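View pics/s14.png

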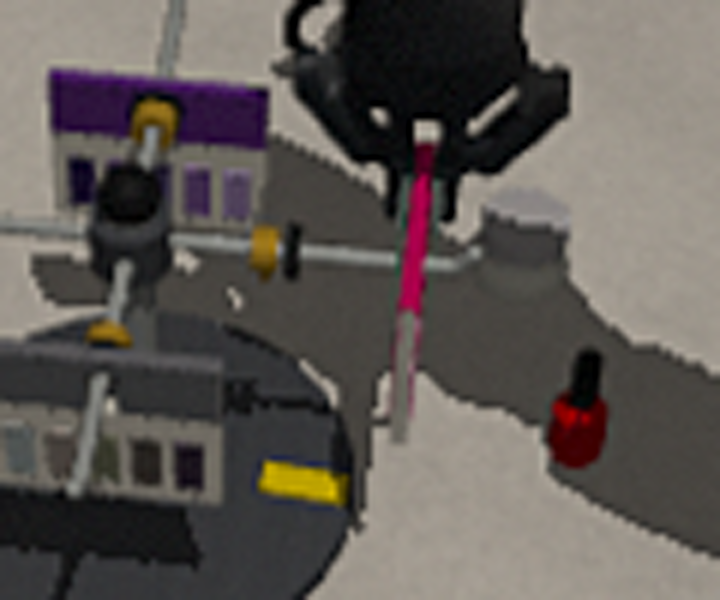

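Request:
carry_out(plan=[[0,0.3,0,0,0,0,1],[0,0.6,0,0,0,0,1],[0,0.9,0,0,0,0,1],[0,1.2,0,0,0,0,1],[0,1.5,0,0,0,0,1],[0,1.8,0.1,0,0,0,1],[0,2.1,0.3,0,0,0,1],[0,2.4,0.5,0,0,0,1],[0,2.7,0.7,0,0,0,1],[0,3.0,0.9,0,0,0,1],[0,3.3,1.0,0,0,0,1],[0,3.6,1.1,0,0,0,1],[0,3.9,1.1,0,0,0,1],[0,4.1,1.1,0,0,0,1],[0,4.1,1.1,0,0,0,1],[0,4.1,1.1,0,0,0,1],[0,4.1,1.1,0,0,0,1]])

```text
time_s: 21.33
position: [0.5273, -0.1374, 0.1341]
tool_rot: [[-0.132, 0.991, 0.0], [0.991, 0.132, 0.0], [0.0, 0.0, -1.0]]
contact_force: [-0.1, -0.4, -1.0]
gripper_width: 0.0075
```

```bash
python3 chk.py 15
```

```text
pos [ 0.5273 -0.1374  0.1341] t 21.3333 F [-0.13 -0.4  -1.04] w 0.007542836840475144
window [ 0.5229 -0.1044  0.1839] lat -0.0008488500181629015 along from bend 0.06085241534471803 F along -0.18296335514697815 Flat -0.3806314644084149
```

View pics/w15.png

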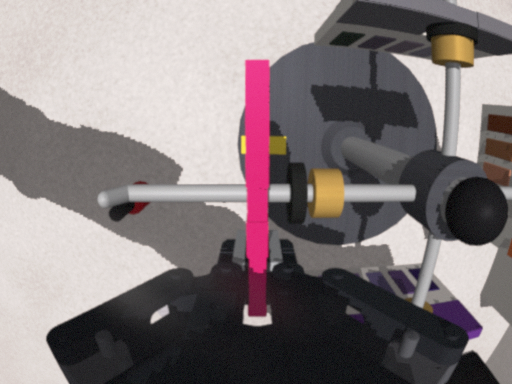

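View pics/s15.png

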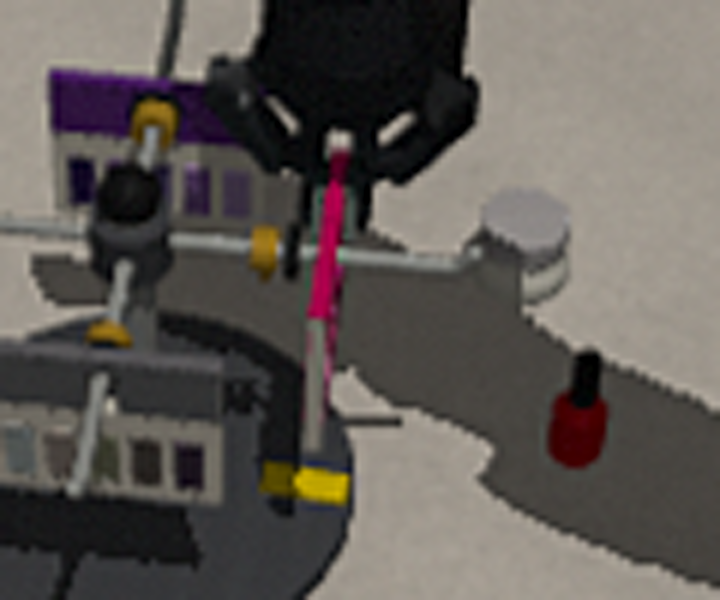

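Run:
```python
from h import *
I={'tool_rot':np.eye(3),'position':np.zeros(3)}
print(wonz(200,194,-.056,I),wonz(280,193,-.056,I),'face',wonz(293,192,-.06,I))
im=cv2.imread('pics/w15.png');cv2.imwrite('pics/w15z.png',cv2.resize(im[150:240,190:340],None,fx=5,fy=5,interpolation=cv2.INTER_CUBIC))
```

```text
[ 0.03349836 -0.0246703  -0.056     ] [ 0.03393298  0.01071998 -0.056     ] face [ 0.03553189  0.01595218 -0.06      ]
```

View pics/w15z.png

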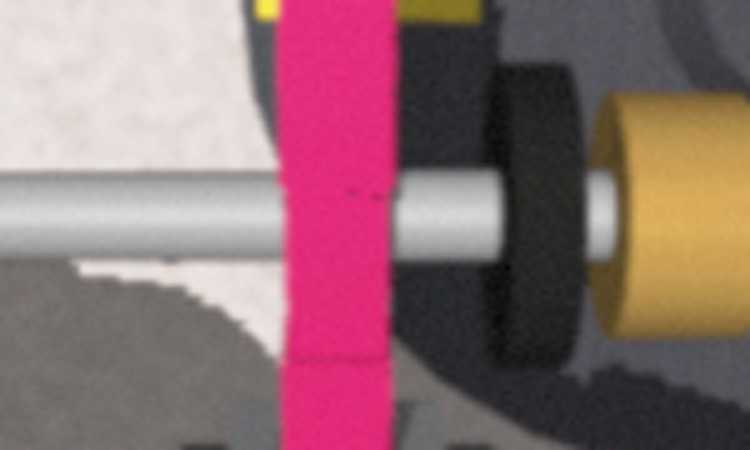

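Request:
carry_out(plan=[[0,0.2,0,0,0,0,1],[0,0.4,0,0,0,0,1],[0,0.6,0,0,0,0,1],[0,0.7,0,0,0,0,1],[0,0.8,0,0,0,0,1],[0,0.85,0,0,0,0,1],[0,0.9,0,0,0,0,1],[0,0.95,0,0,0,0,1],[0,1.0,0,0,0,0,1],[0,1.0,0,0,0,0,1],[0,1.0,0,0,0,0,1]])

```text
time_s: 22.35
position: [0.5373, -0.136, 0.134]
tool_rot: [[-0.132, 0.991, -0.0], [0.991, 0.132, 0.0], [0.0, -0.0, -1.0]]
contact_force: [0.0, -0.1, -1.3]
gripper_width: 0.0074
```

```bash
python3 chk.py
```

```text
pos [ 0.5373 -0.136   0.134 ] t 22.35 F [ 0.03 -0.15 -1.33] w 0.0073523012555279255
window [ 0.5329 -0.103   0.1838] lat -0.0007958814458240099 along from bend 0.07090895368305797 F along 0.013221602390079856 Flat -0.1505749074683681
```

No contact yet; creep on.

Request:
carry_out(plan=[[0,0.03,0,0,0,0,1],[0,0.06,0,0,0,0,1],[0,0.09,0,0,0,0,1],[0,0.12,0,0,0,0,1],[0,0.15,0,0,0,0,1],[0,0.15,0,0,0,0,1],[0,0.15,0,0,0,0,1]])

```text
time_s: 22.93
position: [0.5385, -0.1359, 0.1339]
tool_rot: [[-0.132, 0.991, -0.001], [0.991, 0.132, 0.0], [0.0, -0.001, -1.0]]
contact_force: [-3.9, -0.5, 0.4]
gripper_width: 0.0073
```

```bash
python3 chk.py 16; python3 -c "
import cv2
im=cv2.imread('pics/w16.png');cv2.imwrite('pics/w16z.png',cv2.resize(im[150:240,190:340],None,fx=5,fy=5,interpolation=cv2.INTER_CUBIC))"
```

```text
pos [ 0.5385 -0.1359  0.1339] t 22.9333 F [-3.92 -0.55  0.41] w 0.0072574366522653805
window [ 0.5341 -0.1029  0.1837] lat -0.0008055211477021379 along from bend 0.07211649900987316 F along -3.9585615242582364 Flat -0.0250672177871807
```

View pics/w16z.png

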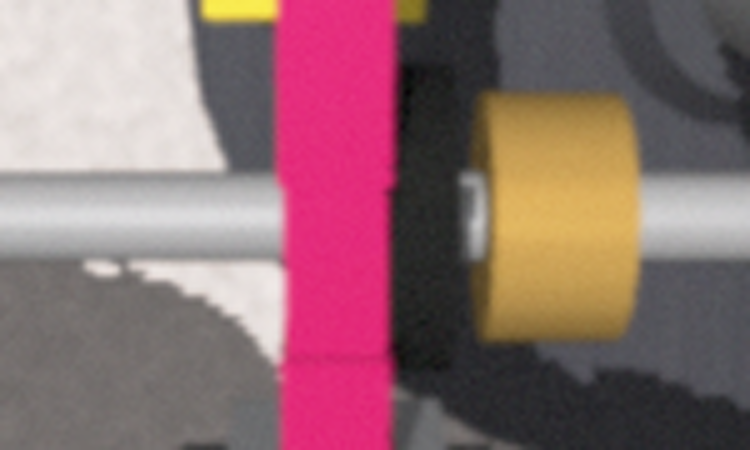

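Request:
carry_out(plan=[[0,0,0,0,0,0,1],[0,0,0,0,0,0,1],[0,-0.03,0,0,0,0,1],[0,-0.06,0,0,0,0,1],[0,-0.08,0.05,0,0,0,1],[0,-0.08,0.1,0,0,0,1],[0,-0.08,0.15,0,0,0,1],[0,-0.08,0.15,0,0,0,1],[0,-0.08,0.15,0,0,0,1]])

```text
time_s: 23.78
position: [0.5381, -0.1359, 0.1324]
tool_rot: [[-0.133, 0.991, 0.0], [0.991, 0.133, -0.0], [-0.0, 0.0, -1.0]]
contact_force: [-2.8, -0.3, -0.7]
gripper_width: 0.0076
```

```bash
python3 chk.py
```

```text
pos [ 0.5381 -0.1359  0.1324] t 23.7833 F [-2.83 -0.28 -0.75] w 0.007588939067353463
window [ 0.5337 -0.1029  0.1822] lat -0.0008047146005119891 along from bend 0.07170293828301605 F along -2.8427774642004677 Flat 0.0939682284317649
```

Request:
carry_out(plan=[[0,-0.03,0.03,0,0,0,1],[0,-0.05,0.06,0,0,0,1],[0,-0.05,0.09,0,0,0,1],[0,-0.05,0.12,0,0,0,1],[0,-0.05,0.12,0,0,0,1],[0,-0.05,0.12,0,0,0,1]])

```text
time_s: 24.28
position: [0.5377, -0.136, 0.1313]
tool_rot: [[-0.133, 0.991, 0.0], [0.991, 0.133, 0.0], [-0.0, 0.0, -1.0]]
contact_force: [-1.1, -0.2, 0.2]
gripper_width: 0.0078
```

```bash
python3 chk.py
```

```text
pos [ 0.5377 -0.136   0.1313] t 24.2833 F [-1.07 -0.22  0.22] w 0.007763844932804813
window [ 0.5332 -0.103   0.1811] lat -0.0007724322038339113 along from bend 0.07125413441585185 F along -1.0875319988876142 Flat -0.07351549315388652
```

Request:
carry_out(plan=[[0,0,0.03,0,0,0,1],[0,0,0.05,0,0,0,1],[0,0,0.05,0,0,0,1],[0,0,0.05,0,0,0,1]])

```text
time_s: 24.62
position: [0.5377, -0.1359, 0.131]
tool_rot: [[-0.133, 0.991, 0.0], [0.991, 0.133, 0.0], [0.0, 0.0, -1.0]]
contact_force: [-1.3, 0.4, 2.4]
gripper_width: 0.0072
```

```bash
python3 chk.py
```

```text
pos [ 0.5377 -0.1359  0.131 ] t 24.6167 F [-1.31  0.42  2.39] w 0.007240893637280547
window [ 0.5333 -0.1029  0.1808] lat -0.0007785529266182002 along from bend 0.07132472752036302 F along -1.241760425021572 Flat 0.5906962165029357
```

Request:
carry_out(plan=[[0,0,0,0,0,0,0.85],[0,0,0,0,0,0,0.75],[0,0,0,0,0,0,0.6],[0,0,0,0,0,0,0.4],[0,0,0,0,0,0,0.3],[0,0,0,0,0,0,0.3],[0,0,0,0,0,0,0.3],[0,0,0,0,0,0,0.3]], grip_force=20)

```text
time_s: 25.28
position: [0.5376, -0.136, 0.1308]
tool_rot: [[-0.133, 0.991, 0.0], [0.991, 0.133, -0.0], [-0.0, 0.0, -1.0]]
contact_force: [0.2, -0.3, 0.3]
gripper_width: 0.0304
```

```bash
python3 chk.py 17
```

```text
pos [ 0.5376 -0.136   0.1308] t 25.2833 F [ 0.18 -0.31  0.34] w 0.030447039159021753
window [ 0.5332 -0.103   0.1806] lat -0.000789274546339327 along from bend 0.07117323724432197 F along 0.1340675363482108 Flat -0.33239776281919314
```

View pics/w17.png

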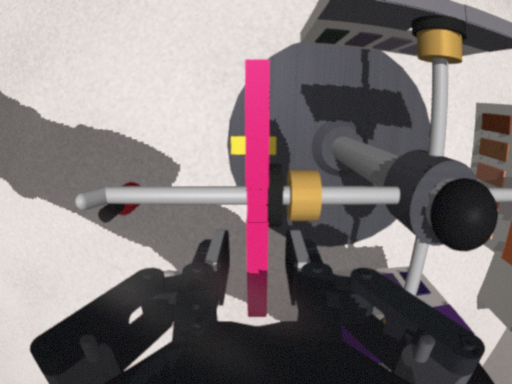

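View pics/s17.png

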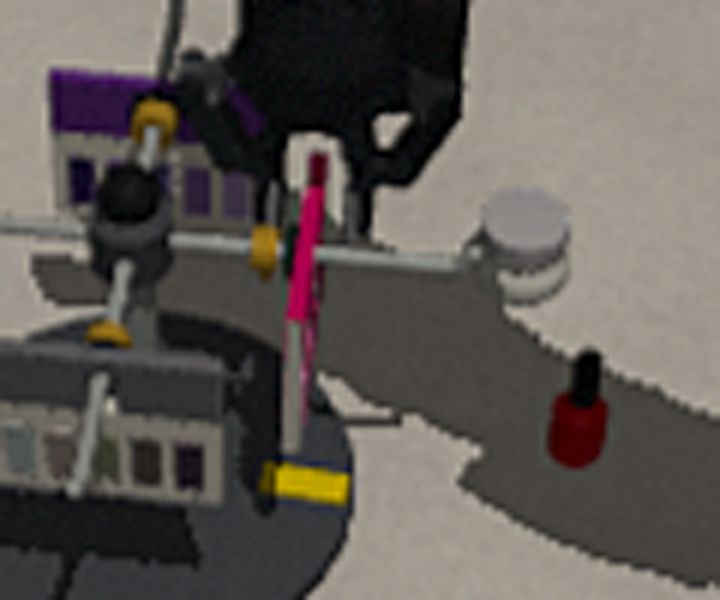

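Released, hanging upright against the disc. Retract straight up.

Request:
carry_out(plan=[[0,0,-0.5,0,0,0,0.3],[0,0,-1.2,0,0,0,0.3],[0,0,-2.2,0,0,0,0.3],[0,0,-3.5,0,0,0,0.3],[0,0,-5,0,0,0,0.3],[0,0,-7,0,0,0,0.3],[0,-1,-9,0,0,0,0.3],[0,-3,-11,0,0,0,0.3],[0,-5,-12,0,0,0,0.3],[0,-7,-12,0,0,0,0.3],[0,-7,-12,0,0,0,0.3],[0,-7,-12,0,0,0,0.3]])

```text
time_s: 26.38
position: [0.4679, -0.1455, 0.2521]
tool_rot: [[-0.132, 0.991, 0.002], [0.991, 0.132, 0.001], [0.001, 0.002, -1.0]]
contact_force: [0.5, 0.6, 0.5]
gripper_width: 0.0301
```

```bash
python3 chk.py 18
python3 - <<'E'
from h import *
im,d=viewer.camera('side');cv2.imwrite('pics/s19.png',im);P=cloud('side',d)
hsv=cv2.cvtColor(im,cv2.COLOR_BGR2HSV)
m=cv2.inRange(hsv,(160,150,60),(178,255,255));Q=P[m>0]
k=(Q[:,2]>.12)&(Q[:,2]<.22)&(abs(Q[:,0]-.53)<.06)&(abs(Q[:,1]+.1)<.09);Q=Q[k];print(len(Q),Q.min(0).round(3),Q.max(0).round(3),'top z 97%',np.percentile(Q[:,2],97))
w=cv2.imread('pics/w18.png');print(0)
E
```

```text
pos [ 0.4679 -0.1455  0.2521] t 26.3833 F [0.5  0.58 0.47] w 0.030054812447181826
window [ 0.4634 -0.1126  0.3019] lat -0.001049843550890839 along from bend 0.0007617098163106077 F along 0.5755062351940928 Flat 0.5091265427448414
113 [ 0.52  -0.158  0.14 ] [ 0.541 -0.047  0.209] top z 97% 0.20743359257898072
0
```

View pics/s18.png

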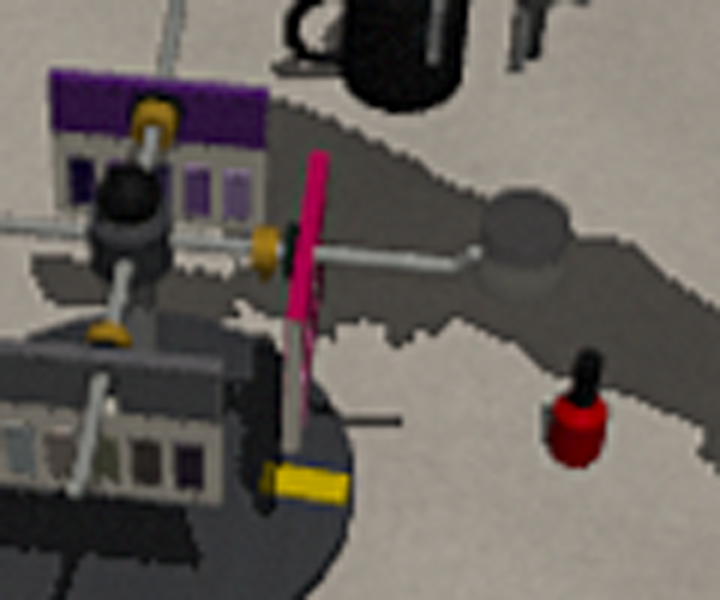

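View pics/w18.png

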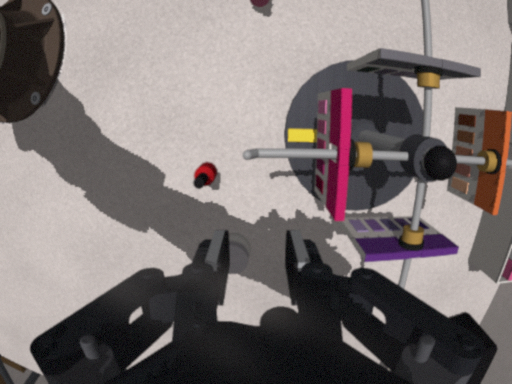

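Run:
```python
from workcell import job
print(job.job_done())
```

```text
the job is handed in; nothing more can be done
None
```

I turned the carousel to the front and hung the magenta paddle on the empty hook, back against the rubber stop. I then let go, retracted and handed the job in after about 26 s; no verdict was reported.

- **Carousel:** I measured the hook at about 7.5° (wrist camera) and 8.5° (side camera) in world yaw. The yellow mark is at 7.8°, so the rotor is close to 0.
- **Pressing on the stop:** I felt about 4 N along the hook, held it, then backed off and lowered the paddle until the hook took the load (about 2.4 N upward). Only then did I open the gripper.
- **Last pictures:** The paddle hangs upright on the bar with no visible gap to the stop. Nothing touches it, and the wrist force is near zero. Nothing I could see had moved, but I did not re-measure the other objects' positions.

**Disagreements:**
- **Fingertips:** They sit about 41 mm behind the stated TCP; both cameras showed this. My first push therefore passed over the hook without touching it. I corrected for the offset in every later move.
- **Paddle top height:** The final depth reading was about 4 mm above the expected 203 mm. I put this down to depth noise, because the arm's own pose and the contact force both put the window about 9 mm below the bar, as it should be.

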